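# Stir the candied nuts and tidy the topping station

## Robot

A 7-joint arm with a two-finger parallel gripper is mounted at the origin on a cart in front of the work surface, level with it; the furniture and walls round the work are solid. World frame = base frame: x ahead of the robot, y to its left, z up, the work surface at z = 0. Lengths are in m, angles in rad, forces in N, time in s.
With the tool pointing down it reaches from about 0.4 to 0.9 m from the base axis. Payload 5.5 kg.
Tool frame: the origin (TCP) lies between the finger pads; the fingertips stand 19 mm ahead of it and the grasp point (between the pads) is the TCP; z points along the fingers, y is the line along which they close (so a half turn about z gives the same grasp; the last joint's range is limited). The gripper opens to 92 mm and grips with 3 to 60 N. Pads are 19 mm wide; open, the fingers measure 130 mm over their backs; the gripper's body (75 mm by 190 mm) begins 47 mm behind the grasp point.
Start: joints at [1.493, 0.501, -0.427, 1.55, 0.221, 1.138, -0.21], TCP at [0.217, -0.613, 0.246] pointing down, gripper open.
Joint ranges: [-2.88, 2.88], [-0.31, 2.03], [-1.54, 1.56], [0.2, 2.42], [-1.41, 4.55], [0.19, 2.02], [-2.57, 2.57]. Speed limits (rad/s): [2.57, 2.57, 3.14, 3.14, 3.14, 3.14, 3.14].

## Interface

Orientations are given as a unit quaternion [w, x, y, z].
In Python, from cell import get_obs, snapshot, finish_job gives the robot as it stands.
- The arm moves only by the shell command python3 -m jog 'ROWS' [FORCE]. ROWS is JSON, a list of rows, each a list of 7 numbers: the turn, a rotation vector about the tool's x, y, z in rad, then the shift along the tool's x, y, z in cm, then the closure in counts, from 0 (fully open) to 255 (shut). In form: [[ax, ay, az, x, y, z, claw], ...]. A call has 1 to 20 rows; each row is the pose to reach, as a shift and turn from the pose commanded when the call began, along the tool's axes at that moment; what a row does not reach only later rows make up. A row lasts 1/10 s, in which the tool goes at most 50 mm and 8.59 degrees, less where a joint would pass 70% of its speed; a pose out of reach is approached as far as the arm can. A call with a gripper value outside its range is refused whole. The fingers move at their own pace and stop on an object; FORCE is the grip in N (left out, the last holds). Time passes only in rows, so rows that repeat a pose let the fingers close. It gives the time, the measured TCP pose, the force, the opening and the grip force at its end, in the units of the state.
- get_obs(): the state, without advancing time (a new reading comes with each control period).
- snapshot(name): name is "side" or "top" or "wrist"; returns a dict with "img" (400x640x3 uint8, red, green, blue), "range_z" (400x640 float32, m along the optical axis (not along the pixel's ray), 0 where there is no reading), "camera_matrix" (3x3 intrinsics, pixels), "cam_to_world" (4x4, takes a point from camera to world coordinates); the wrist camera has in their place "T_tool_cam" (4x4, takes a point from camera to tool coordinates, whose origin is the TCP and whose axes are the flange's). Camera axes: x right, y down, z forward; pixel columns grow to the right and rows downward; lengths in m; the calibration is good to about 2 mm. A picture is of the moment at which its call begins: read the wrist's pose just before it.
- finish_job(): hands the job in; it is judged then, once.
The state is a dict: "time_s": time; "joint_positions": joint angles; "qd": joint speeds; "effort": joint torques, N m; "tcp_pos": TCP position; "tcp_rot": TCP orientation; "contact_force": force on the tool from outside, world axes, zero at the start; "ft_torque": the same for the moment, N m; "opening": opening from 0.0 (shut) to 1.0 (fully open); "grasp_force": force on a finger pad.
Only numpy, scipy, OpenCV 4.12 (cv2) and the standard library are available. Lean on these libraries where they do the work, as an engineer would, in place of code of your own. Each camera call takes 0.05 s, during which the arm holds its last target. There are 200 camera calls.

## Task

Get the topping station ready for guests: take the stirring paddle from its stand and stir the nuts in the open drawer's pan, blade close to the pan's floor and well out from the middle on all sides, at least three times round so that most of the nuts shift. Then hang the paddle upright in its stand again, push the drawer fully home, gently and without slamming it, and seat every soup spoon from the table in a cradle of its own on the spoon rack, bowl in the pocket and handle in the forked rest. Keep all the nuts in the pan and leave the other things where they are.

Things in the scene. Friction and masses are not known exactly. Their poses are not given: they have to be found in the camera images.
- drawer (a joint): the cabinet's drawer: metres it stands out of the cabinet, 0 = fully home against its stop, at most 0.13. It slides with about 2.5 N of friction (plus a little damping) and stays where left. No spring or latch.
- handle_mid (a point): middle of the drawer's horizontal dark bar handle (70 mm wide along the drawer's y, round bar about 10 mm thick, 35 mm before the blue front, 124 mm above the table). The drawer opens along this point's own -x (towards the robot) and is pushed shut along its +x; the bar can be pushed with closed fingertips from in front. Cabinet: 150 x 150 mm, 165 high; the blue front spans heights 88 to 154 mm.
- pan_floor (a point): centre of the inner floor of the steel pan that is the drawer (it moves with the drawer), 94 mm above the table. Inside the pan measures 124 mm along its x (drawer sliding direction, +x into the cabinet) by 124 mm along its y; its walls stand 48 mm above this floor; x and y axes as the cabinet's, z up. When the drawer is out by 0.115 or more the whole pan lies in front of the cabinet.
- paddle_grip (a point): centre of the black square grip of the stirring paddle (20 x 20 mm, 52 tall, sides along the point's x and y; red band). Paddle (z up): flat steel blade 30 wide (along its y) x 6 thick x 48 mm tall at the bottom, 10 mm round shaft above it, a 30 mm collar disc whose underside is 32 mm below this point, then the grip. About 90 g. The blade's lower edge is 117 mm below this point.
- paddle_tip (a point): middle of the lower edge of the paddle's blade, 117 mm below paddle_grip
- stand_seat (a point): where paddle_grip lies when the paddle hangs in its stand (axes of the stand, z up; 129 mm above the table). To take the paddle out: raise it by 8 to 15 mm, draw it 50 mm along the stand's -x, then go up. To hang it: the same backwards.
- stand: the paddle's stand, fixed (grey foot 72 x 66 mm; origin on the table under the hanging paddle): a post on its +x side and two dark level prongs, 16 mm apart, tops 97 mm above the table, open towards its -x, ends flared. The shaft hangs between them, the collar lies on them behind two lips, 4 mm high, 16 to 21 mm on the -x side.
- rack: wooden spoon rack, fixed, 156 (x) x 156 (y) mm, base 6 mm thick, origin under its centre; three cradles along its y, 50 mm apart, each along the rack's x: a pocket for the spoon's bowl at the -x end (walls 20 mm above the table) and a forked handle rest at the +x end (posts 48 mm above the table, from 48 to 58 mm on the +x side of the rack's centre). The spoon has about 4 mm of play each way.
- cradle_0 (a point): cradle 0 of the rack: where a spoon's grip point lies when the spoon is seated in it (26.5 mm above the table); axes as the rack's; a seated spoon's x axis is along the rack's x, bowl at the -x end
- cradle_1 (a point): cradle 1 of the rack: where a spoon's grip point lies when the spoon is seated in it (26.5 mm above the table); axes as the rack's; a seated spoon's x axis is along the rack's x, bowl at the -x end
- cradle_2 (a point): cradle 2 of the rack: where a spoon's grip point lies when the spoon is seated in it (26.5 mm above the table); axes as the rack's; a seated spoon's x axis is along the rack's x, bowl at the -x end
- spoon_0_grip (a point): white soup spoon 0 (141 mm long; may be absent): grip point in the handle's middle plane. Its x axis points from the bowl to the handle's end, z up. Bowl 34 mm wide, 14 tall, from 86 to 32 mm on the -x side of this point; handle 14 mm wide (y), 4 thick, rising at 17 degrees from 30 mm on the -x side to 48 mm on the +x side. The underside of the bowl is 20 mm below this point. 30 g, most of it in the bowl
- spoon_1_grip (a point): white soup spoon 1 (141 mm long; may be absent): grip point in the handle's middle plane. Its x axis points from the bowl to the handle's end, z up. Bowl 34 mm wide, 14 tall, from 86 to 32 mm on the -x side of this point; handle 14 mm wide (y), 4 thick, rising at 17 degrees from 30 mm on the -x side to 48 mm on the +x side. The underside of the bowl is 20 mm below this point. 30 g, most of it in the bowl
- spoon_2_grip (a point): white soup spoon 2 (141 mm long; may be absent): grip point in the handle's middle plane. Its x axis points from the bowl to the handle's end, z up. Bowl 34 mm wide, 14 tall, from 86 to 32 mm on the -x side of this point; handle 14 mm wide (y), 4 thick, rising at 17 degrees from 30 mm on the -x side to 48 mm on the +x side. The underside of the bowl is 20 mm below this point. 30 g, most of it in the bowl
- nut_0_center (a point): centre of a brown candied nut (ball, 22 mm across, 12 g) in the pan
- nut_1_center (a point): centre of a brown candied nut (ball, 22 mm across, 12 g) in the pan
- nut_2_center (a point): centre of a brown candied nut (ball, 22 mm across, 12 g) in the pan
- nut_3_center (a point): centre of a brown candied nut (ball, 22 mm across, 12 g) in the pan
- nut_4_center (a point): centre of a brown candied nut (ball, 22 mm across, 12 g) in the pan
- toothpick_jar: red jar of toothpicks, 46 mm across, 66 tall, on the table left of the drawer (origin: centre of its underside); not part of the job
- pepper_shaker: pepper shaker, 43 mm across, 75 tall, at the right, behind the spoon rack (origin: centre of its underside); not part of the job
- spare_spout: cream plastic spout, 33 mm across, 48 tall, between cabinet and drink dispenser (origin: centre of its underside); not part of the job
- loose_fork: steel fork, 177 x 22 x 8 mm, lying along its x across, behind the spoons (origin: centre of its underside); not part of the job
- cabinet_bowls: stack of white bowls upside down on top of the cabinet, 89 mm across, 62 tall (origin: centre of its underside); not part of the job

How it is judged:
By the outcome, as a careful person would: the job done as asked, in the order asked, and still so for the second after the job is handed in, with the robot touching nothing.
Of spoon_0, spoon_1, spoon_2 only 2 to 3 are there at a start; the rules pass over those that are not, and their reading is None.
At some moment in a run one of spoon_0, spoon_1, spoon_2 may be knocked a few centimetres aside while the robot is not near it.
It also fails if it takes over 210 s, if anything falls off the work surface, if the arm or the gripper's body presses on something with over 40 N, if the wrist force passes 120 N, or if a joint passes its speed limit or range.

## Working session

There is one attempt and no reset: what is moved stays moved. The work goes in short steps, Python scripts to look and compute and a shell command to move; the robot and the scene stay as the last step left them, time stands still between calls to the robot, and variables do not carry over. Pictures are saved under pics/ and viewed, at most 14 in all, crops included, and the job is handed in when it is done.

```bash
ls; mkdir -p pics; cat > h.py <<'E'
import numpy as np, cv2
from cell import get_obs, snapshot, finish_job
from scipy.spatial.transform import Rotation as R
def rot(q): return R.from_quat([q[1],q[2],q[3],q[0]])
def cloud(s,T):
    z=s["range_z"];K=s["camera_matrix"];v,u=np.mgrid[:400,:640]
    p=np.stack([(u-K[0,2])/K[0,0]*z,(v-K[1,2])/K[1,1]*z,z],-1)
    P=p@T[:3,:3].T+T[:3,3]; P[z<=0]=np.nan
    return P
def shot(n):
    o=get_obs(); s=snapshot(n)
    if n=="wrist":
        T=np.eye(4);T[:3,:3]=rot(o["tcp_rot"]).as_matrix();T[:3,3]=o["tcp_pos"];T=T@s["T_tool_cam"]
    else: T=s["cam_to_world"]
    return s["img"],cloud(s,T),s["camera_matrix"],T
def save(f,im): cv2.imwrite("pics/"+f,im[...,::-1])
def delta(p,o=None):
    "world target point -> tool-frame cm"
    o=o or get_obs(); return np.round(rot(o["tcp_rot"]).inv().apply(np.array(p)-o["tcp_pos"])*100,2)
E
python3 - <<'E'
from h import *
o=get_obs();print(o); print(rot(o["tcp_rot"]).as_matrix().round(3))
for n in ("side","top"):
    im,P,K,T=shot(n);save(n+"0.png",im);np.savez(n+"0.npz",im=im,P=P,K=K,T=T);print(n,K[0,0],T.round(3))
E
```

```text
pics
{'time_s': 0.0, 'joint_positions': array([ 1.4931858 ,  0.50186221, -0.42678057,  1.55144789,  0.22078936,
        1.13828677, -0.21029996]), 'qd': array([-1.07067505e-03, -5.54316776e-04, -1.95173354e-03,  9.03387396e-06,
       -1.02758503e-03, -1.04050612e-03, -9.98949084e-04]), 'effort': array([ 3.70593625e-04, -5.66589189e+01, -5.81599563e+00, -2.79115123e+01,
       -6.87017804e-02,  3.09434615e-02,  1.99205206e-04]), 'tcp_pos': array([ 0.2169972 , -0.61200607,  0.24466925]), 'tcp_rot': array([-9.67127240e-04,  9.85512203e-01,  1.69601727e-01, -1.27188096e-04]), 'contact_force': array([ 0.00118154, -0.23191664, -0.82062316]), 'ft_torque': array([ 0.00626281,  0.02732421, -0.02190785]), 'grasp_force': 0.0, 'opening': 1.000109841744287}
[[ 0.942  0.334 -0.001]
 [ 0.334 -0.942  0.002]
 [ 0.    -0.002 -1.   ]]
side 371.2399942000337 [[ 0.049 -0.815  0.578 -0.032]
 [-0.999 -0.042  0.025 -0.131]
 [ 0.004 -0.578 -0.816  1.037]
 [ 0.     0.     0.     1.   ]]
top 481.417449013273 [[ 0.023 -0.997  0.07   0.534]
 [-1.    -0.024 -0.01  -0.088]
 [ 0.012 -0.07  -0.997  1.551]
 [ 0.     0.     0.     1.   ]]
```

View pics/side0.png

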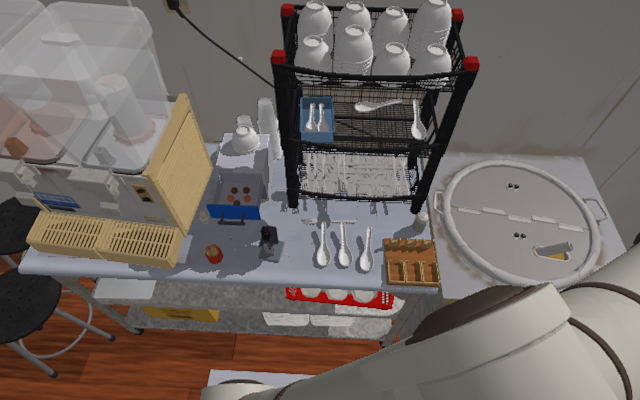

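View pics/top0.png

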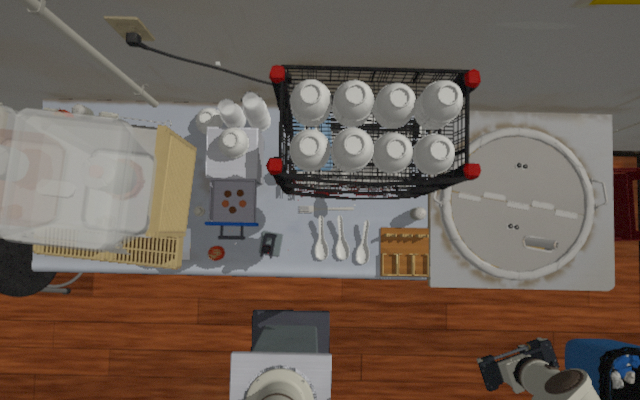

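The side view shows the drawer (235,200), paddle and stand (268,243) and rack (412,262). The top view shows the pan with 5 nuts (234,202), the handle bar (232,238), stand (268,244), spoons (320/341/361,242), rack (405,252) and jar (216,253).

```bash
python3 - <<'E'
from h import *
d=np.load("top0.npz");im,P=d["im"],d["P"]
cv2.imwrite("pics/crop0.png",cv2.resize(im[165:285,190:440],None,fx=3.2,fy=3.2,interpolation=cv2.INTER_CUBIC)[...,::-1])
hsv=cv2.cvtColor(im,cv2.COLOR_RGB2HSV);H,S,V=cv2.split(hsv)
v,u=np.mgrid[:400,:640]
def roi(a,b,c,e): return (u>=a)&(u<b)&(v>=c)&(v<e)
def comps(m,name,minA=15):
    n,l,st,c=cv2.connectedComponentsWithStats(m.astype(np.uint8))
    for i in range(1,n):
        if st[i,4]<minA: continue
        q=P[l==i];q=q[~np.isnan(q[:,0])]
        r=cv2.minAreaRect(q[:,:2].astype(np.float32)*1000)
        print(name,st[i].tolist(),"med",np.median(q,0).round(3),"zmax",np.percentile(q[:,2],97).round(3),"rect",np.round(r[0],0),np.round(r[1],0),round(r[2],1))
comps((V>170)&(S<50)&(P[...,2]>0.004)&(P[...,2]<.06)&roi(300,380,205,270),"spoon")
comps((S>110)&(H<22)&(H>8)&roi(375,435,222,282)&(P[...,2]<.07),"rack")
comps((H>100)&(H<125)&(S>120)&roi(200,262,215,235),"blue")
comps((V<80)&(P[...,2]>.09)&roi(200,250,225,242),"bar",5)
comps((P[...,2]>.09)&roi(255,290,225,270),"paddle",5)
comps((S>90)&(H<20)&roi(214,256,182,219)&(V>60)&(P[...,2]<.13),"nut",5)
comps((P[...,2]>.125)&(P[...,2]<.155)&roi(200,262,170,235),"panrim",5)
comps((P[...,2]>.155)&(P[...,2]<.17)&roi(195,265,120,190),"cabtop",5)
comps((P[...,2]>.05)&(P[...,2]<.08)&roi(200,235,240,265),"jar",5)
E
```

```text
spoon [337, 217, 5, 42, 75] med [ 0.513 -0.174  0.013] zmax 0.032 rect [ 520. -176.] [130.  13.] 0.9
spoon [316, 218, 7, 41, 85] med [ 0.508 -0.112  0.013] zmax 0.032 rect [ 517. -113.] [127.  19.] 1.4
spoon [357, 244, 5, 19, 41] med [ 0.466 -0.241  0.008] zmax 0.014 rect [ 473. -241.] [57. 14.] 1.1
rack [381, 228, 48, 49, 2264] med [ 0.481 -0.387  0.006] zmax 0.033 rect [ 480. -387.] [152. 153.] 0.7
rack [375, 279, 53, 3, 92] med [ 0.312 -0.504 -0.801] zmax -0.578 rect [ 352. -525.] [ 87. 252.] 1.1
blue [205, 222, 53, 4, 169] med [0.555 0.151 0.153] zmax 0.157 rect [556. 147.] [ 10. 149.] 1.3
bar [218, 226, 27, 14, 136] med [0.517 0.145 0.127] zmax 0.132 rect [529. 149.] [38. 77.] 1.3
paddle [255, 225, 4, 2, 8] med [0.551 0.074 0.133] zmax 0.154 rect [551.  75.] [3. 4.] 76.7
paddle [260, 233, 16, 26, 229] med [0.491 0.039 0.098] zmax 0.156 rect [492.  42.] [36. 73.] 81.7
nut [222, 200, 7, 7, 38] med [0.616 0.172 0.112] zmax 0.118 rect [617. 173.] [19. 19.] 84.9
nut [239, 200, 7, 7, 36] med [0.617 0.122 0.112] zmax 0.12 rect [618. 122.] [19. 18.] 34.9
panrim [257, 170, 2, 11, 12] med [0.698 0.074 0.139] zmax 0.15 rect [700.  74.] [ 3. 29.] 85.0
panrim [205, 179, 53, 56, 434] med [0.594 0.15  0.141] zmax 0.154 rect [606. 148.] [162. 149.] 1.0
cabtop [252, 120, 5, 1, 5] med [0.86  0.088 0.157] zmax 0.162 rect [859.  88.] [ 1. 12.] 1.1
cabtop [206, 127, 53, 53, 1865] med [0.739 0.153 0.164] zmax 0.169 rect [760. 149.] [152. 151.] 90.0
jar [213, 251, 7, 7, 17] med [0.465 0.206 0.061] zmax 0.069 rect [461. 207.] [17. 15.] 67.6
```

View pics/crop0.png

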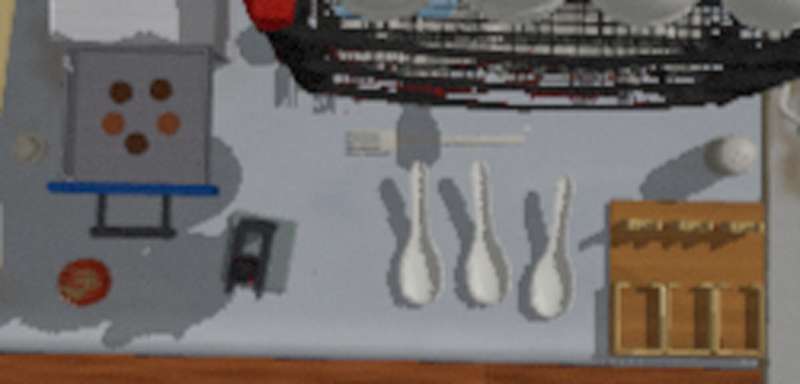

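```bash
python3 - <<'E'
from h import *
s=snapshot("wrist");print(s["T_tool_cam"].round(3),s["camera_matrix"][0,0])
print(delta([0.44,0.04,0.34]))
E
```

```text
[[ 0.001 -0.952 -0.306  0.084]
 [ 1.     0.001 -0.001 -0.   ]
 [ 0.001 -0.306  0.952 -0.14 ]
 [ 0.     0.     0.     1.   ]] 321.6230228443047
[ 42.81 -54.03  -9.43]
```

```bash
python3 -m jog '[[0,0,0.342,42.8,-54,-9.4,0],[0,0,0.342,42.8,-54,-9.4,0],[0,0,0.342,42.8,-54,-9.4,0],[0,0,0.342,42.8,-54,-9.4,0],[0,0,0.342,42.8,-54,-9.4,0],[0,0,0.342,42.8,-54,-9.4,0],[0,0,0.342,42.8,-54,-9.4,0],[0,0,0.342,42.8,-54,-9.4,0],[0,0,0.342,42.8,-54,-9.4,0],[0,0,0.342,42.8,-54,-9.4,0],[0,0,0.342,42.8,-54,-9.4,0],[0,0,0.342,42.8,-54,-9.4,0],[0,0,0.342,42.8,-54,-9.4,0],[0,0,0.342,42.8,-54,-9.4,0],[0,0,0.342,42.8,-54,-9.4,0],[0,0,0.342,42.8,-54,-9.4,0],[0,0,0.342,42.8,-54,-9.4,0],[0,0,0.342,42.8,-54,-9.4,0]]' && python3 - <<'E'
from h import *
im,P,K,T=shot("wrist");save("w1.png",im);np.savez("w1.npz",im=im,P=P,K=K,T=T)
o=get_obs();print(o["tcp_pos"],rot(o["tcp_rot"]).as_matrix().round(3))
E
```

```text
time_s: 1.95
tcp_pos: [0.4397, 0.0377, 0.3393]
tcp_rot: [0.0, 1.0, -0.002, -0.0]
contact_force: [-0.5, 1.0, -0.4]
opening: 1.0
grasp_force: 0.0
[0.43979649 0.03781113 0.33938456] [[ 1.    -0.004 -0.001]
 [-0.004 -1.    -0.001]
 [-0.001  0.001 -1.   ]]
```

View pics/w1.png

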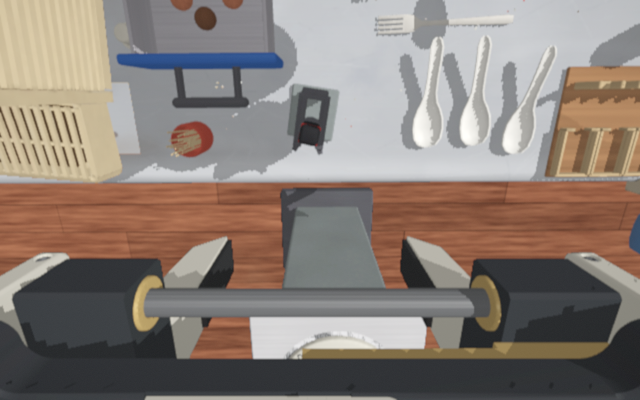

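The wrist view shows the paddle grip with its red band (310,131), the stand (315,115), handle bar (210,101) and three spoons (430,95), (477,95) and (525,105).

```bash
python3 - <<'E'
from h import *
d=np.load("w1.npz");im,P=d["im"],d["P"]
v,u=np.mgrid[:400,:640]
def roi(a,b,c,e): return (u>=a)&(u<b)&(v>=c)&(v<e)
def rep(m,name):
    q=P[m];q=q[~np.isnan(q[:,0])]
    r=cv2.minAreaRect(q[:,:2].astype(np.float32)*1000)
    print(name,len(q),"mean",q.mean(0).round(4),"z",np.percentile(q[:,2],[3,97]).round(3),"rect",np.round(r[0],1),np.round(r[1],1),round(r[2],1))
Z=P[...,2];R=roi(280,345,75,165)
rep((Z>.149)&(Z<.165)&R,"griptop")
rep((Z>.09)&(Z<.104)&R,"prongs")
rep((Z>.09)&(Z<.135)&R,"prongs+post")
rep((Z>.003)&(Z<.05)&R&(im.min(2)<170),"foot")
V=im.max(2)
rep((V<90)&(Z>.115)&(Z<.14)&roi(165,260,90,112),"bar")
rep((im[...,2]>120)&(im[...,0]<60)&roi(110,290,40,75),"bluefront")
rep((Z>.148)&(Z<.158)&roi(110,290,40,75),"fronttop")
for z0 in (.02,.05,.09,.104,.12,.149):pass
print(np.unique((Z[R&(Z>0)]*100).round(),return_counts=True))
E
```

```text
griptop 386 mean [0.4856 0.046  0.1551] z [0.152 0.157] rect [485.2  46.1] [19.9 20. ] 76.1
prongs 1071 mean [0.5022 0.0436 0.0985] z [0.096 0.103] rect [494.2  44.7] [36.2 73.7] 81.4
prongs+post 1169 mean [0.5014 0.0438 0.0995] z [0.096 0.106] rect [494.2  44.7] [36.2 73.7] 81.4
foot 1073 mean [0.503  0.0443 0.0087] z [0.007 0.01 ] rect [502.2  52. ] [80.7 75.4] 81.4
bar 805 mean [0.5173 0.1499 0.1296] z [0.127 0.132] rect [519.7 149.2] [78.2 17.1] 89.8
bluefront 2155 mean [0.5546 0.1474 0.148 ] z [0.108 0.156] rect [555.7 149.2] [  8.8 147.7] 0.2
fronttop 1905 mean [0.5561 0.1495 0.1545] z [0.151 0.156] rect [556.4 150.2] [ 10.2 149.6] 0.4
(array([ 0.,  1.,  9., 10., 11., 12., 13., 14., 15., 16.]), array([2651, 1124,    6, 1118,   19,   11,   15,   10,  169,  239]))
```

```bash
python3 - <<'E'
from h import *
d=np.load("top0.npz");P=d["P"];X,Y,Z=P[...,0],P[...,1],P[...,2]
# floor extent of pan
m=(abs(Z-.094)<.006)&(X>.55)&(X<.70)&(Y>.07)&(Y<.23)
print("floor",np.percentile(X[m],[1,99]).round(3),np.percentile(Y[m],[1,99]).round(3))
m=(abs(Z-.142)<.005)&(X>.53)&(X<.71)&(Y>.07)&(Y<.23)
for x0 in np.arange(.56,.70,.01):
    k=m&(abs(X-x0)<.005);print(round(x0,3),np.histogram(Y[k],np.arange(.07,.24,.01))[0])
s=np.load("side0.npz")["P"];w=np.load("w1.npz")["P"]
Q=np.concatenate([P.reshape(-1,3),s.reshape(-1,3)]);Q=Q[~np.isnan(Q[:,0])]
for lo,hi in((.2,.27),(.27,.4),(.4,.6),(.6,.9)):
    k=Q[(Q[:,2]>lo)&(Q[:,2]<hi)&(Q[:,0]>.38)&(Q[:,0]<.8)]
    a=k[(k[:,1]>.15)&(k[:,1]<.45)];b=k[(k[:,1]<.15)&(k[:,1]>-.5)]
    print(lo,hi,"left miny by x",[(round(x,2),round(float(a[abs(a[:,0]-x)<.025][:,1].min()),3)) for x in np.arange(.45,.8,.05) if (abs(a[:,0]-x)<.025).any()],
     "shelf minx by y",[(round(y,2),round(float(b[abs(b[:,1]-y)<.025][:,0].min()),3)) for y in np.arange(-.45,.15,.05) if (abs(b[:,1]-y)<.025).any()])
E
```

```text
floor [0.561 0.682] [0.083 0.21 ]
0.56 [0 3 0 0 0 0 0 0 0 0 0 0 0 1 2 0]
0.57 [0 2 0 0 0 0 0 0 0 0 0 0 0 2 4 0]
0.58 [0 4 0 0 0 0 0 0 0 0 0 0 0 1 7 0]
0.59 [0 4 0 0 0 0 0 0 0 0 0 0 0 1 4 0]
0.6 [0 4 0 0 0 0 0 0 0 0 0 0 0 2 6 0]
0.61 [0 5 0 0 0 0 0 0 0 0 0 0 0 0 5 0]
0.62 [0 5 0 0 0 0 0 0 0 0 0 0 0 0 3 0]
0.63 [0 5 0 0 0 0 0 0 0 0 0 0 0 0 4 0]
0.64 [0 6 0 0 0 0 0 0 0 0 0 0 0 1 3 0]
0.65 [0 4 0 0 0 0 0 0 0 0 0 0 0 3 2 0]
0.66 [0 3 0 0 0 0 0 0 0 0 0 0 0 0 5 0]
0.67 [0 3 0 0 0 0 0 0 0 0 0 0 0 0 4 0]
0.68 [0 5 4 3 4 3 4 3 1 3 1 4 3 4 7 0]
0.69 [2 0 1 3 4 2 3 3 2 1 2 0 0 0 0 0]
0.2 0.27 left miny by x [(np.float64(0.45), 0.406), (np.float64(0.5), 0.306), (np.float64(0.55), 0.301), (np.float64(0.6), 0.296), (np.float64(0.65), 0.292), (np.float64(0.7), 0.287), (np.float64(0.75), 0.15)] shelf minx by y [(np.float64(-0.45), 0.657), (np.float64(-0.4), 0.656), (np.float64(-0.35), 0.665), (np.float64(-0.3), 0.663), (np.float64(-0.25), 0.662), (np.float64(-0.2), 0.693), (np.float64(-0.15), 0.697), (np.float64(-0.1), 0.664), (np.float64(-0.05), 0.663), (np.float64(-0.0), 0.654), (np.float64(0.1), 0
[... 644 characters left out ...]
loat64(0.75), 0.279)] shelf minx by y [(np.float64(-0.45), 0.654), (np.float64(-0.4), 0.644), (np.float64(-0.35), 0.641), (np.float64(-0.3), 0.638), (np.float64(-0.25), 0.636), (np.float64(-0.2), 0.636), (np.float64(-0.15), 0.637), (np.float64(-0.1), 0.638), (np.float64(-0.05), 0.642), (np.float64(-0.0), 0.65)]
0.6 0.9 left miny by x [(np.float64(0.5), 0.3), (np.float64(0.55), 0.295), (np.float64(0.6), 0.29), (np.float64(0.65), 0.286), (np.float64(0.7), 0.281), (np.float64(0.75), 0.281)] shelf minx by y [(np.float64(-0.4), 0.787), (np.float64(-0.35), 0.775), (np.float64(-0.3), 0.785), (np.float64(-0.2), 0.692), (np.float64(-0.15), 0.69), (np.float64(-0.1), 0.791), (np.float64(-0.05), 0.791)]
```

```bash
python3 - <<'E'
from h import *
Q=np.concatenate([np.load(f)["P"].reshape(-1,3) for f in("top0.npz","side0.npz","w1.npz")]);Q=Q[~np.isnan(Q[:,0])]
for lo in(.2,.25,.3,.35,.4,.45,.5,.6):
    k=Q[(Q[:,2]>lo)&(Q[:,2]<lo+.05)&(Q[:,0]>.6)&(Q[:,0]<.8)&(Q[:,1]<.12)&(Q[:,1]>-.1)]
    if len(k)==0: print(lo,"none");continue
    n=k[k[:,0]<.72]
    print(lo,"max y (x<.8)",k[:,1].max().round(3),"at",k[k[:,1].argmax()].round(3),"max y(x<.72)",np.sort(n[:,1])[-5:].round(3))
print(delta([.4856,.046,.22]))
E
```

```text
0.2 max y (x<.8) 0.12 at [0.76  0.12  0.201] max y(x<.72) [0.003 0.003 0.003 0.003 0.003]
0.25 max y (x<.8) 0.01 at [0.672 0.01  0.29 ] max y(x<.72) [0.003 0.006 0.006 0.009 0.01 ]
0.3 max y (x<.8) 0.01 at [0.674 0.01  0.348] max y(x<.72) [0.007 0.007 0.007 0.008 0.01 ]
0.35 max y (x<.8) 0.01 at [0.673 0.01  0.384] max y(x<.72) [0.009 0.009 0.01  0.01  0.01 ]
0.4 max y (x<.8) 0.009 at [0.673 0.009 0.417] max y(x<.72) [0.008 0.008 0.009 0.009 0.009]
0.45 max y (x<.8) 0.008 at [0.671 0.008 0.476] max y(x<.72) [0.007 0.008 0.008 0.008 0.008]
0.5 max y (x<.8) 0.008 at [0.672 0.008 0.503] max y(x<.72) [0.007 0.007 0.007 0.008 0.008]
0.6 max y (x<.8) -0.063 at [ 0.798 -0.063  0.603] max y(x<.72) []
[ 4.59 -0.84 11.93]
```

```bash
python3 -m jog '[[0,0,0.15,4.6,-0.84,8,110],[0,0,0.15,4.6,-0.84,8,110],[0,0,0.15,4.6,-0.84,11.9,110],[0,0,0.15,4.6,-0.84,11.9,110],[0,0,0.15,4.6,-0.84,11.9,110],[0,0,0.15,4.6,-0.84,14,110],[0,0,0.15,4.6,-0.84,16,110],[0,0,0.15,4.6,-0.84,18,110],[0,0,0.15,4.6,-0.84,19.5,110],[0,0,0.15,4.6,-0.84,20.4,110],[0,0,0.15,4.6,-0.84,20.4,110],[0,0,0.15,4.6,-0.84,20.4,110],[0,0,0.15,4.6,-0.84,20.4,255],[0,0,0.15,4.6,-0.84,20.4,255],[0,0,0.15,4.6,-0.84,20.4,255],[0,0,0.15,4.6,-0.84,20.4,255],[0,0,0.15,4.6,-0.84,20.4,255],[0,0,0.15,4.6,-0.84,20.4,255],[0,0,0.15,4.6,-0.84,20.4,255]]' 40
```

```text
time_s: 3.9
tcp_pos: [0.4863, 0.0476, 0.1358]
tcp_rot: [0.0, 0.997, -0.076, 0.0]
contact_force: [-0.8, -0.3, 1.6]
opening: 0.216
grasp_force: 40.0
```

```bash
python3 -m jog '[[0,0,0,0,0,-0.6,255],[0,0,0,0,0,-1.2,255],[0,0,0,0,0,-1.2,255],[0,0,0,-1.5,0,-1.2,255],[0,0,0,-3,0,-1.2,255],[0,0,0,-4.5,0,-1.2,255],[0,0,0,-5.5,0,-1.2,255],[0,0,0,-5.5,0,-1.2,255],[0,0,0,-5.5,0,-3,255],[0,0,0,-5.5,0,-6,255],[0,0,0,-5.5,0,-10,255],[0,0,0,-5.5,0,-14,255],[0,0,0,-5.5,0,-17,255],[0,0,0,-5.5,0,-17,255],[0,0,0,-5.5,0,-17,255]]' && python3 - <<'E'
from h import *
o=get_obs();print(delta([.4356,.147,.30]),delta([.621,.147,.30]),o["contact_force"],o["opening"])
E
```

```text
time_s: 5.4
tcp_pos: [0.4326, 0.0555, 0.3062]
tcp_rot: [0.0, 0.997, -0.076, 0.001]
contact_force: [-0.0, -1.0, -1.5]
opening: 0.212
grasp_force: 40.0
[-1.09 -9.09  0.61] [ 17.23 -11.9    0.65] [-0.00882982 -1.00707046 -1.49399126] 0.21220758752098165
```

```bash
python3 -m jog '[[0,0,-0.05,3,-3,0.6,255],[0,0,-0.1,7,-6,0.6,255],[0,0,-0.15,11,-9,0.6,255],[0,0,-0.15,14.5,-11,0.6,255],[0,0,-0.15,17.2,-11.9,0.6,255],[0,0,-0.15,17.2,-11.9,0.6,255],[0,0,-0.15,17.2,-11.9,0.6,255],[0,0,-0.15,17.2,-11.9,0.6,255]]' && python3 - <<'E'
from h import *
o=get_obs();print(o["tcp_pos"],o["opening"])
im,P,K,T=shot("wrist")
a,Pa,_,_=shot("side"); 
im=cv2.resize(im,(560,350)); save("w2.png",np.vstack([im[:,:], cv2.resize(a[110:250,190:414],(560,250))])[:600])
for n,P in(("side",Pa),):
    X,Y,Z=P[...,0],P[...,1],P[...,2]
    m=(Z>.165)&(Z<.24)&(abs(X-.62)<.05)&(abs(Y-.148)<.05);q=P[m];print(n,len(q),q.mean(0),q.min(0),q.max(0))
E
```

```text
time_s: 6.2
tcp_pos: [0.6184, 0.1477, 0.2984]
tcp_rot: [0.0, 1.0, -0.0, -0.001]
contact_force: [0.5, -0.8, -0.3]
opening: 0.22
grasp_force: 40.0
[0.61837648 0.14772833 0.29842817] 0.219582009531556
side 129 [0.61579342 0.14572608 0.20556519] [0.61228441 0.13194233 0.17618391] [0.62073383 0.16013403 0.23978669]
```

View pics/w2.png

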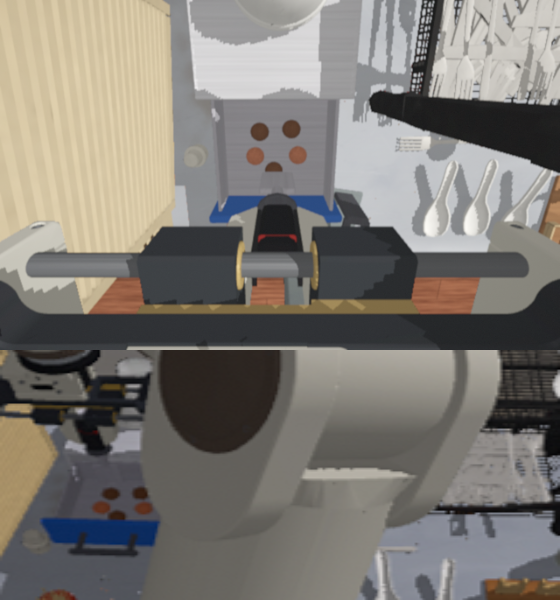

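The blade is straight and over the pan's middle, and no nut is under it (nuts at (260,130), (290,130), (255,156), (298,155), (273,168)). Lowering it.

```bash
python3 -m jog '[[0,0,0,0.9,0.05,0,255],[0,0,0,0.9,0.05,2,255],[0,0,0,0.9,0.05,4,255],[0,0,0,0.9,0.05,5.5,255],[0,0,0,0.9,0.05,6.5,255],[0,0,0,0.9,0.05,7.1,255],[0,0,0,0.9,0.05,7.5,255],[0,0,0,0.9,0.05,7.5,255],[0,0,0,0.9,0.05,7.5,255],[0,0,0,0.9,0.05,7.5,255]]'
```

```text
time_s: 7.3
tcp_pos: [0.6291, 0.1475, 0.2255]
tcp_rot: [-0.0, 1.0, -0.001, 0.001]
contact_force: [0.3, 0.8, -0.7]
opening: 0.215
grasp_force: 40.0
```

```bash
python3 -m jog '[[0,0,0,0,0.05,0.35,255],[0,0,0,0.9,0.05,0.35,255],[0,0,0,1.8,0.05,0.35,255],[0,0,0,2.75,0.05,0.35,255],[0,0,0,2.48,1.2,0.35,255],[0,0,0,1.72,2.17,0.35,255],[0,0,0,0.59,2.82,0.35,255],[0,0,0,-0.75,3.05,0.35,255],[0,0,0,-2.09,2.82,0.35,255],[0,0,0,-3.22,2.17,0.35,255],[0,0,0,-3.98,1.2,0.35,255],[0,0,0,-4.25,0.05,0.35,255],[0,0,0,-3.98,-1.1,0.35,255],[0,0,0,-3.22,-2.07,0.35,255],[0,0,0,-2.09,-2.72,0.35,255],[0,0,0,-0.75,-2.95,0.35,255],[0,0,0,0.59,-2.72,0.35,255],[0,0,0,1.72,-2.07,0.35,255],[0,0,0,2.48,-1.1,0.35,255],[0,0,0,2.75,0.05,0.35,255]]'; python3 - <<'E'
from h import *
im,P,K,T=shot("wrist");save("w3.png",im)
X,Y,Z=P[...,0],P[...,1],P[...,2]
m=(im[...,2]>110)&(im[...,0]<60)&(Z>.148)&(Z<.16)
print("front top mean",P[m].mean(0),m.sum())
E
```

```text
time_s: 9.3
tcp_pos: [0.6568, 0.1462, 0.2205]
tcp_rot: [0.0, 1.0, -0.0, -0.0]
contact_force: [-0.1, -0.2, -0.4]
opening: 0.21
grasp_force: 40.0
front top mean [0.57257512 0.14670227 0.15417051] 536
```

View pics/w3.png

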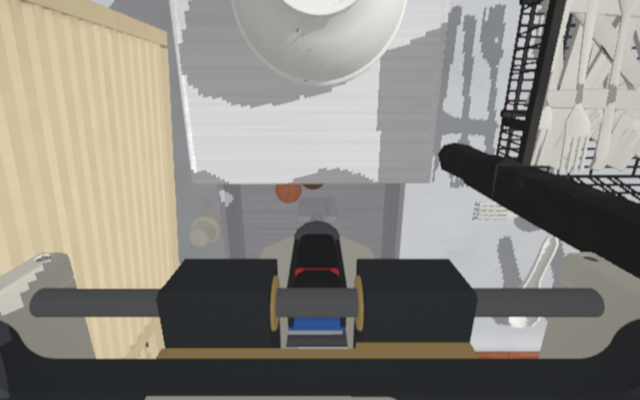

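```bash
cat >> h.py <<'E'
def drawer():
    im,P,K,T=shot("side");Z=P[...,2]
    m=(im[...,2]>90)&(im[...,0]<60)&(Z>.147)&(Z<.16)&(P[...,1]>.05)&(P[...,1]<.25)
    q=P[m];print("front top x",np.median(q[:,0]).round(4),np.percentile(q[:,0],[2,98]).round(3),len(q)); return im,P
E
python3 - <<'E'
from h import *
drawer()
P=np.load("side0.npz")["P"];im=np.load("side0.npz")["im"];Z=P[...,2];m=(im[...,2]>90)&(im[...,0]<60)&(Z>.147)&(Z<.16)&(P[...,1]>.05)&(P[...,1]<.25);print(np.median(P[m][:,0]),np.percentile(P[m][:,0],[2,98]))
E
```

```text
front top x 0.5686 [0.565 0.575] 177
0.554704052861212 [0.55070101 0.56127484]
```

```bash
python3 -m jog '[[0,0,0,-0.4,1.2,-0.1,255],[0,0,0,-1.3,2.2,-0.1,255],[0,0,0,-2.6,2.8,-0.1,255],[0,0,0,-4,2.9,-0.1,255],[0,0,0,-5.2,2.4,-0.1,255],[0,0,0,-6.2,1.5,-0.1,255],[0,0,0,-6.8,0.5,-0.1,255],[0,0,0,-7.4,0,-0.1,255],[0,0,0,-8,0,-0.1,255],[0,0,0,-8.5,0,-0.1,255],[0,0,0,-9,0,-0.1,255],[0,0,0,-9.4,0,-0.1,255],[0,0,0,-9.4,0,-0.1,255]]'; python3 - <<'E'
from h import *
im,P=drawer();save("s2.png",cv2.resize(im[130:250,180:300],(480,480)))
E
```

```text
time_s: 10.7
tcp_pos: [0.5625, 0.1467, 0.2225]
tcp_rot: [0.0, 1.0, -0.001, 0.0]
contact_force: [3.6, -0.3, 0.3]
opening: 0.216
grasp_force: 40.0
front top x 0.5503 [0.547 0.556] 166
```

View pics/s2.png

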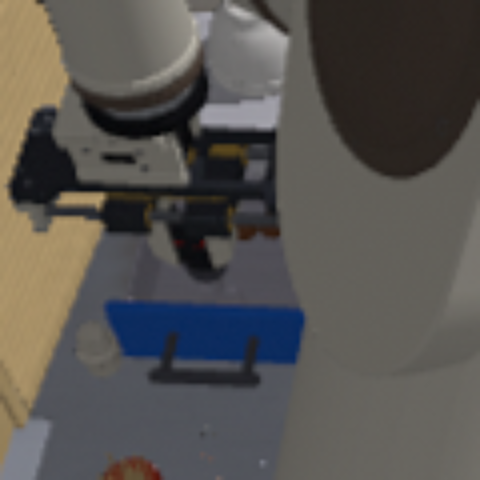

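The side crop shows the drawer front (205,335) pulled back out, with the blade against the front wall's inside and two nuts at (260,228). Laps 2 to 4 go round the true centre.

```bash
python3 -m jog '[[0,0,0,1.3,0,0.1,255],[0,0,0,2.55,0,0.1,255],[0,0,0,2.78,-1.15,0.1,255],[0,0,0,3.43,-2.12,0.1,255],[0,0,0,4.4,-2.77,0.1,255],[0,0,0,5.55,-3,0.1,255],[0,0,0,6.7,-2.77,0.1,255],[0,0,0,7.67,-2.12,0.1,255],[0,0,0,8.32,-1.15,0.1,255],[0,0,0,8.55,0,0.1,255],[0,0,0,8.32,1.15,0.1,255],[0,0,0,7.67,2.12,0.1,255],[0,0,0,6.7,2.77,0.1,255],[0,0,0,5.55,3,0.1,255],[0,0,0,4.4,2.77,0.1,255],[0,0,0,3.43,2.12,0.1,255],[0,0,0,2.78,1.15,0.1,255],[0,0,0,2.55,0,0.1,255]]'; python3 -c "
from h import *
drawer()"
```

```text
time_s: 12.55
tcp_pos: [0.588, 0.1479, 0.222]
tcp_rot: [-0.0, 1.0, -0.0, 0.001]
contact_force: [2.6, 0.3, 0.5]
opening: 0.216
grasp_force: 40.0
front top x 0.5749 [0.572 0.581] 176
```

```bash
python3 -m jog '[[0,0,0,0.23,-1.15,0,255],[0,0,0,0.88,-2.12,0,255],[0,0,0,1.85,-2.77,0,255],[0,0,0,3,-3,0,255],[0,0,0,4.15,-2.77,0,255],[0,0,0,5.12,-2.12,0,255],[0,0,0,5.77,-1.15,0,255],[0,0,0,6,0,0,255],[0,0,0,5.77,1.15,0,255],[0,0,0,5.12,2.12,0,255],[0,0,0,4.15,2.77,0,255],[0,0,0,3,3,0,255],[0,0,0,1.85,2.77,0,255],[0,0,0,0.88,2.12,0,255],[0,0,0,0.23,1.15,0,255],[0,0,0,0,0,0,255]]'; python3 -c "
from h import *
drawer()"
```

```text
time_s: 14.2
tcp_pos: [0.5874, 0.148, 0.2217]
tcp_rot: [0.0, 1.0, -0.0, 0.001]
contact_force: [1.8, -0.5, -0.7]
opening: 0.218
grasp_force: 40.0
front top x 0.5745 [0.571 0.58 ] 171
```

```bash
python3 -m jog '[[0,0,0,0.23,-1.15,0,255],[0,0,0,0.88,-2.12,0,255],[0,0,0,1.85,-2.77,0,255],[0,0,0,3,-3,0,255],[0,0,0,4.15,-2.77,0,255],[0,0,0,5.12,-2.12,0,255],[0,0,0,5.77,-1.15,0,255],[0,0,0,6,0,0,255],[0,0,0,5.77,1.15,0,255],[0,0,0,5.12,2.12,0,255],[0,0,0,4.15,2.77,0,255],[0,0,0,3,3,0,255],[0,0,0,1.85,2.77,0,255],[0,0,0,0.88,2.12,0,255],[0,0,0,0.23,1.15,0,255],[0,0,0,0,0,0,255],[0,0,0,0.23,-1.15,0,255],[0,0,0,0.88,-2.12,0,255],[0,0,0,1.85,-2.77,0,255],[0,0,0,3,-3,0,255]]'; python3 -c "
from h import *
drawer()"
```

```text
time_s: 16.25
tcp_pos: [0.6186, 0.1785, 0.2211]
tcp_rot: [-0.0, 1.0, 0.0, -0.0]
contact_force: [0.7, -1.0, -1.6]
opening: 0.218
grasp_force: 40.0
front top x 0.5743 [0.571 0.581] 152
```

```bash
python3 -m jog '[[0,0,0,-1.2,0.3,0,255],[0,0,0,-2.2,1,0,255],[0,0,0,-3,2,0,255],[0,0,0,-3.3,3.1,0,255],[0,0,0,-3.9,3.1,0,255],[0,0,0,-4.5,3.1,0,255],[0,0,0,-5.1,3.1,0,255],[0,0,0,-5.6,3.1,0,255],[0,0,0,-5.6,3.1,0,255]]'; python3 -c "
from h import *
drawer();print(get_obs()['joint_positions'].round(2))"
```

```text
time_s: 17.2
tcp_pos: [0.5608, 0.1464, 0.2214]
tcp_rot: [0.0, 1.0, -0.0, -0.0]
contact_force: [1.2, -0.5, -0.5]
opening: 0.213
grasp_force: 40.0
front top x 0.5509 [0.547 0.557] 169
[ 0.42  0.55 -0.98  1.74  0.51  1.12 -2.29]
```

```bash
python3 -m jog '[[0,0,0,1,0,0,255],[0,0,0.1,2,0,0,255],[0,0,0.2,2.6,0,0,255],[0,0,0.2,2.6,0,0,255]]'; python3 -c "
from h import *
drawer();o=get_obs();print(o['joint_positions'].round(2),o['tcp_pos'])"
```

```text
time_s: 17.65
tcp_pos: [0.5885, 0.1462, 0.2209]
tcp_rot: [-0.0, 0.995, -0.101, -0.0]
contact_force: [0.0, 0.6, -0.7]
opening: 0.219
grasp_force: 40.0
front top x 0.5509 [0.547 0.557] 160
[ 0.37  0.58 -0.91  1.68  0.49  1.13 -2.45] [0.58784913 0.14634135 0.22081682]
```

```bash
python3 -m jog '[[0,0,-0.14,0,0,0,255],[0,0,-0.28,0,0,0,255],[0,0,-0.42,0,0,0,255],[0,0,-0.56,0,0,0,255],[0,0,-0.7,0,0,0,255],[0,0,-0.84,0,0,0,255],[0,0,-0.985,0,0,0,255],[0,0,-0.985,0,0,0,255],[0,0,-0.985,0,0,0,255]]'; python3 -m jog '[[0,0,0,0.97,-0.65,0,255],[0,0,0,2.12,-0.88,0,255],[0,0,0,3.27,-0.65,0,255],[0,0,0,4.24,0,0,255],[0,0,0,4.89,0.97,0,255],[0,0,0,5.12,2.12,0,255],[0,0,0,4.89,3.27,0,255],[0,0,0,4.24,4.24,0,255]]'; python3 -c "
from h import *
drawer();o=get_obs();print(o['joint_positions'].round(2),o['tcp_pos'])"
```

```text
time_s: 18.6
tcp_pos: [0.5875, 0.146, 0.221]
tcp_rot: [-0.0, 0.925, 0.381, -0.0]
contact_force: [-1.0, 0.5, -1.1]
opening: 0.215
grasp_force: 40.0
time_s: 19.4
tcp_pos: [0.6485, 0.1445, 0.2208]
tcp_rot: [0.0, 0.924, 0.382, -0.0]
contact_force: [-0.9, 0.4, -0.6]
opening: 0.214
grasp_force: 40.0
front top x 0.5609 [0.557 0.569] 187
[ 0.42  0.77 -1.07  1.52  0.69  1.27 -1.54] [0.64945578 0.14112708 0.22069877]
```

```bash
python3 -m jog '[[0,0,0,-0.97,0.65,0,255],[0,0,0,-2.12,0.88,0,255],[0,0,0,-3.27,0.65,0,255],[0,0,0,-4.24,0,0,255],[0,0,0,-4.89,-0.97,0,255],[0,0,0,-5.12,-2.12,0,255],[0,0,0,-4.89,-3.27,0,255],[0,0,0,-4.24,-4.24,0,255]]'; python3 -c "
from h import *
drawer()";python3 -m jog '[[0,0,0,1,-0.63,0,255],[0,0,0,2.2,-0.79,0,255],[0,0,0,3.44,-0.47,0,255],[0,0,0,4.52,0.28,0,255],[0,0,0,5.28,1.36,0,255],[0,0,0,5.6,2.6,0,255],[0,0,0,5.44,3.81,0,255],[0,0,0,4.81,4.81,0,255]]'; python3 -c "
from h import *
drawer();o=get_obs();print(o['tcp_pos'])
im,P,K,T=shot('wrist');save('w4.png',im)"
```

```text
time_s: 20.25
tcp_pos: [0.5869, 0.147, 0.2215]
tcp_rot: [0.0, 0.924, 0.382, 0.0]
contact_force: [0.9, 0.1, -0.7]
opening: 0.216
grasp_force: 40.0
front top x 0.5613 [0.558 0.567] 187
time_s: 21.1
tcp_pos: [0.6556, 0.146, 0.2207]
tcp_rot: [-0.001, 0.924, 0.382, -0.001]
contact_force: [-3.4, 1.1, -0.4]
opening: 0.217
grasp_force: 40.0
front top x 0.5706 [0.567 0.577] 184
[0.65633322 0.14224263 0.22042042]
```

View pics/w4.png

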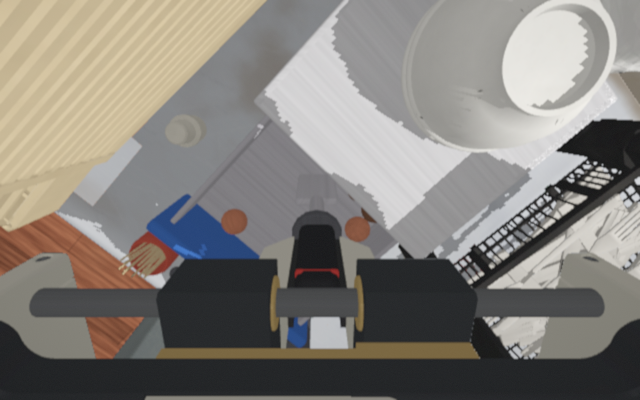

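The wrist view shows nuts at (234,220), (357,230) and (368,212) behind the blade. They wedge between blade and back wall and push the drawer in. I'll turn the blade to run along x and redo the laps.

```bash
python3 -m jog '[[0,0,-0.05,-0.5,-0.5,0,255],[0,0,-0.15,-1.1,-1.1,0,255],[0,0,-0.29,-1.41,-1.41,0,255],[0,0,-0.43,-1.41,-1.41,0,255],[0,0,-0.57,-1.41,-1.41,0,255],[0,0,-0.71,-1.41,-1.41,0,255],[0,0,-0.785,-1.41,-1.41,0,255],[0,0,-0.785,-1.41,-1.41,0,255]]';python3 -m jog '[[0,0,0,0,-1,0,255],[0,0,0,0,-2,0,255],[0,0,0,0,-3,0,255],[0,0,0,0,-4,0,255],[0,0,0,0,-4.8,0,255],[0,0,0,0,-5.5,0,255],[0,0,0,0,-6.2,0,255],[0,0,0,0,-6.2,0,255]]'; python3 -c "
from h import *
drawer();o=get_obs();print(o['joint_positions'].round(2),o['tcp_pos'])"
```

```text
time_s: 22.0
tcp_pos: [0.6361, 0.1449, 0.2212]
tcp_rot: [0.0, 0.708, 0.706, 0.0]
contact_force: [-0.2, -0.9, -0.9]
opening: 0.218
grasp_force: 40.0
time_s: 22.8
tcp_pos: [0.5728, 0.1458, 0.2214]
tcp_rot: [-0.0, 0.708, 0.707, -0.0]
contact_force: [0.6, 0.8, 0.2]
opening: 0.213
grasp_force: 40.0
front top x 0.5514 [0.548 0.558] 185
[ 0.56  0.77 -1.29  1.71  0.77  1.28 -0.9 ] [0.57301435 0.14579206 0.22126082]
```

```bash
python3 -m jog '[[0,0,0,0.1,0.8,0,255],[0,0,0,0.1,1.5,0,255],[0,0,0,1.1,1.7,0,255],[0,0,0,2.1,2.15,0,255],[0,0,0,2.5,3.3,0,255],[0,0,0,2.6,4.5,0,255],[0,0,0,2.5,5.7,0,255],[0,0,0,2.1,6.85,0,255],[0,0,0,1.1,7.35,0,255],[0,0,0,0.1,7.5,0,255]]'; python3 -c "
from h import *
drawer();o=get_obs();print(o['tcp_pos'])";python3 -m jog '[[0,0,0,-1,-0.15,0,255],[0,0,0,-2,-0.65,0,255],[0,0,0,-2.6,-1.8,0,255],[0,0,0,-2.7,-3,0,255],[0,0,0,-2.6,-4.2,0,255],[0,0,0,-2,-5.35,0,255],[0,0,0,-1,-5.8,0,255],[0,0,0,0,-6,0,255]]'; python3 -c "
from h import *
drawer();o=get_obs();print(o['tcp_pos'])"
```

```text
time_s: 23.85
tcp_pos: [0.6492, 0.1463, 0.221]
tcp_rot: [-0.0, 0.708, 0.706, -0.0]
contact_force: [-0.3, -1.3, -0.8]
opening: 0.218
grasp_force: 40.0
front top x 0.5516 [0.547 0.558] 188
[0.64962978 0.14344512 0.22071888]
time_s: 24.7
tcp_pos: [0.5883, 0.1475, 0.2215]
tcp_rot: [0.0, 0.708, 0.707, 0.0]
contact_force: [0.4, -0.4, -0.1]
opening: 0.219
grasp_force: 40.0
front top x 0.5513 [0.548 0.558] 186
[0.58791833 0.15012333 0.2218701 ]
```

The drawer stays put with this blade orientation. Three more laps the same way.

```bash
python3 -m jog '[[0,0,0,1,0.2,0,255],[0,0,0,2,0.65,0,255],[0,0,0,2.4,1.8,0,255],[0,0,0,2.5,3,0,255],[0,0,0,2.4,4.2,0,255],[0,0,0,2,5.35,0,255],[0,0,0,1,5.85,0,255],[0,0,0,0,6,0,255],[0,0,0,-1,5.85,0,255],[0,0,0,-2,5.35,0,255],[0,0,0,-2.6,4.2,0,255],[0,0,0,-2.7,3,0,255],[0,0,0,-2.6,1.8,0,255],[0,0,0,-2,0.65,0,255],[0,0,0,-1,0.2,0,255],[0,0,0,0,0,0,255]]'; python3 -c "
from h import *
drawer()"
```

```text
time_s: 26.35
tcp_pos: [0.5883, 0.1475, 0.2215]
tcp_rot: [0.0, 0.708, 0.707, 0.0]
contact_force: [-0.1, 0.0, -0.9]
opening: 0.213
grasp_force: 40.0
front top x 0.5516 [0.548 0.558] 190
```

```bash
python3 -m jog '[[0,0,0,1,0.2,0,255],[0,0,0,2,0.65,0,255],[0,0,0,2.4,1.8,0,255],[0,0,0,2.5,3,0,255],[0,0,0,2.4,4.2,0,255],[0,0,0,2,5.35,0,255],[0,0,0,1,5.85,0,255],[0,0,0,0,6,0,255],[0,0,0,-1,5.85,0,255],[0,0,0,-2,5.35,0,255],[0,0,0,-2.6,4.2,0,255],[0,0,0,-2.7,3,0,255],[0,0,0,-2.6,1.8,0,255],[0,0,0,-2,0.65,0,255],[0,0,0,-1,0.2,0,255],[0,0,0,0,0,0,255]]'; python3 -c "
from h import *
drawer()"
```

```text
time_s: 28.0
tcp_pos: [0.5883, 0.1475, 0.2215]
tcp_rot: [0.0, 0.708, 0.706, 0.0]
contact_force: [0.1, -0.3, -1.3]
opening: 0.223
grasp_force: 40.0
front top x 0.5515 [0.548 0.558] 190
```

```bash
python3 -m jog '[[0,0,0,1,0.2,0,255],[0,0,0,2,0.65,0,255],[0,0,0,2.4,1.8,0,255],[0,0,0,2.5,3,0,255],[0,0,0,2.4,4.2,0,255],[0,0,0,2,5.35,0,255],[0,0,0,1,5.85,0,255],[0,0,0,0,6,0,255],[0,0,0,-1,5.85,0,255],[0,0,0,-2,5.35,0,255],[0,0,0,-2.6,4.2,0,255],[0,0,0,-2.7,3,0,255],[0,0,0,-2.6,1.8,0,255],[0,0,0,-2,0.65,0,255],[0,0,0,-1,0.2,0,255],[0,0,0,0,0,0,255],[0,0,0,1,0.2,0,255],[0,0,0,2,0.65,0,255],[0,0,0,2.4,1.8,0,255]]'; python3 -c "
from h import *
drawer()"
```

```text
time_s: 29.95
tcp_pos: [0.6067, 0.1733, 0.2215]
tcp_rot: [-0.0, 0.707, 0.707, 0.0]
contact_force: [-0.1, 0.4, -0.9]
opening: 0.212
grasp_force: 40.0
front top x 0.5515 [0.548 0.558] 196
```

```bash
python3 -m jog '[[0,0,0,0,0,-1.5,255],[0,0,0,0,0,-4,255],[0,0,0,0,0,-6.5,255],[0,0,0,0,0,-8.5,255],[0,0,0,0,0,-8.5,255],[0,0,0.15,-2,-3,-8.5,255],[0,0,0.3,-4,-7,-8.5,255],[0,0,0.45,-6,-10,-8.5,255],[0,0,0.6,-8,-13,-8.5,255],[0,0,0.75,-10,-16,-8.5,255],[0,0,0.9,-11.8,-18,-8.5,255],[0,0,1.05,-11.8,-18,-8.5,255],[0,0,1.2,-11.8,-18,-8.5,255],[0,0,1.35,-11.8,-18,-8.5,255],[0,0,1.5,-11.8,-18,-8.5,255],[0,0,1.65,-11.8,-18,-8.5,255],[0,0,1.72,-11.8,-18,-8.5,255],[0,0,1.72,-11.8,-18,-8.5,255],[0,0,1.72,-11.8,-18,-8.5,255]]'; python3 - <<'E'
from h import *
o=get_obs();print(delta([.4326,.0555,.148]),delta([.4863,.0476,.148]),R.from_matrix(rot(o["tcp_rot"]).as_matrix()).as_matrix().round(3)[0])
im,P,K,T=shot("wrist");X,Y,Z=P[...,0],P[...,1],P[...,2];hsv=cv2.cvtColor(im,cv2.COLOR_RGB2HSV)
m=(hsv[...,1]>90)&(hsv[...,0]<20)&(X>.555)&(X<.69)&(Y>.08)&(Y<.21)&(Z>.09)&(Z<.13)
n,l,st,c=cv2.connectedComponentsWithStats(m.astype(np.uint8))
print([(st[i,4],np.median(P[l==i],0).round(3)) for i in range(1,n) if st[i,4]>15])
m=(abs(Z-.098)<.008)&(X>.44)&(X<.54)&(Y>0)&(Y<.09);r=cv2.minAreaRect(P[m][:,:2].astype(np.float32)*1000);print("prongs",r,m.sum())
save("w5.png",im)
E
```

```text
time_s: 31.9
tcp_pos: [0.4263, 0.0532, 0.306]
tcp_rot: [0.0, 0.997, -0.074, -0.0]
contact_force: [-1.0, 0.8, -0.3]
opening: 0.218
grasp_force: 40.0
[ 0.6  -0.33 15.8 ] [ 6.03 -0.34 15.8 ] [ 0.989 -0.148 -0.   ]
[(np.int32(332), array([0.571, 0.198, 0.115]))]
prongs ((493.76519775390625, 44.690704345703125), (35.685672760009766, 73.33451080322266), 80.67830657958984) 1507
```

View pics/w5.png

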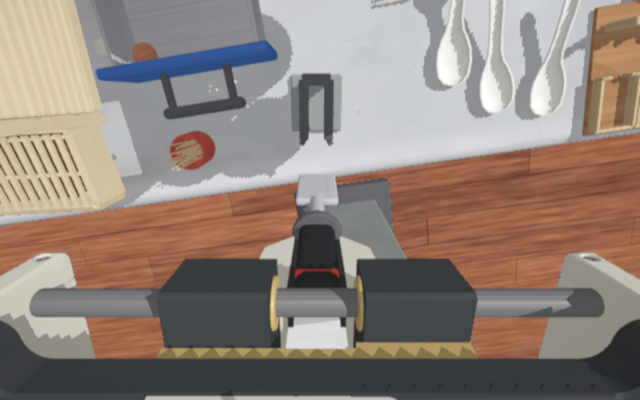

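The blade sits at row 187, against about row 208 before the stirring, so the paddle may have tilted in the grip. Measuring it.

```bash
cat >> h.py <<'E'
def tilt():
    o=get_obs(); im,P,K,T=shot("wrist"); Q=(P-o["tcp_pos"])@rot(o["tcp_rot"]).as_matrix()*1000
    x,y,z=Q[...,0],Q[...,1],Q[...,2]
    for lo,hi in((30,40),(40,60),(60,75),(75,85),(85,100),(100,112),(112,125)):
        m=(abs(y)<25)&(abs(x)<45)&(z>lo)&(z<hi)
        if m.sum()>3: print(lo,hi,m.sum(),np.median(Q[m],0).round(1),np.percentile(x[m],[2,98]).round(1),np.percentile(y[m],[2,98]).round(1))
    return im,P
E
python3 -c "
from h import *
tilt()"
```

```text
30 40 547 [14.6 -1.  31.2] [ 4.4 20.7] [-14.4  13. ]
40 60 56 [14.1 -0.8 57.5] [12.3 15.2] [-5.1  3.5]
60 75 295 [14.1 -1.2 73.7] [10.4 16.9] [-14.5  12.2]
75 85 280 [15.9  0.6 79.6] [10.  17.1] [-15.2  13.7]
85 100 324 [17.8 -1.2 92.2] [16.4 19.1] [-15.   13.1]
100 112 219 [ 19.9  -0.5 105.6] [18.7 20.9] [-14.9  13.2]
112 125 113 [ 21.3  -1.3 115.2] [20.2 22. ] [-15.1  13.3]
```

The tip is off by 18 mm (8.7° about the finger axis), so the last laps ran off-centre. I'll pitch the tool to stand the paddle vertical, set it in its stand, regrip it straight and harder, and stir again.

```bash
python3 -m jog '[[0,-0.075,0,0.6,-0.33,0,255],[0,-0.15,0,0.6,-0.33,2,255],[0,-0.15,0,0.6,-0.33,6,255],[0,-0.15,0,0.6,-0.33,10,255],[0,-0.15,0,0.6,-0.33,13,255],[0,-0.15,0,0.6,-0.33,15,255],[0,-0.15,0,0.6,-0.33,15.8,255],[0,-0.15,0,0.6,-0.33,15.8,255],[0,-0.15,0,0.6,-0.33,15.8,255]]'; python3 - <<'E'
from h import *
o=get_obs();w=rot(o["tcp_rot"]).as_matrix();print(w.round(3)); d=np.array([.4863,.0476,.148])-o["tcp_pos"]; print("world d",d.round(4),"tool",delta([.4863,.0476,.148]),"then down",delta([.4863,.0476,.1358]))
E
```

```text
time_s: 32.9
tcp_pos: [0.4338, 0.0558, 0.149]
tcp_rot: [-0.006, 0.994, -0.075, -0.074]
contact_force: [-0.1, 0.6, -0.7]
opening: 0.218
grasp_force: 40.0
[[ 0.978 -0.15  -0.147]
 [-0.149 -0.989  0.023]
 [-0.148 -0.001 -0.989]]
world d [ 0.0525 -0.0082 -0.001 ] tool [ 5.27  0.02 -0.69] then down [5.45 0.02 0.52]
```

```bash
python3 -m jog '[[0,0,0,1.32,0,-0.17,255],[0,0,0,2.64,0,-0.35,255],[0,0,0,3.95,0,-0.52,255],[0,0,0,4.8,0.02,-0.63,255],[0,0,0,5.27,0.02,-0.69,255],[0,0,0,5.27,0.02,-0.69,255],[0,0,0,5.27,0.02,-0.69,255],[0,0,0,5.36,0.02,-0.1,255],[0,0,0,5.42,0.02,0.3,255],[0,0,0,5.45,0.02,0.5,255],[0,0,0,5.45,0.02,0.5,255],[0,0,0,5.45,0.02,0.5,255]]'; python3 - <<'E'
from h import *
im,P=tilt();X,Y,Z=P[...,0],P[...,1],P[...,2]
print(get_obs()["contact_force"].round(1))
E
```

```text
time_s: 34.1
tcp_pos: [0.485, 0.0472, 0.136]
tcp_rot: [-0.005, 0.994, -0.075, -0.075]
contact_force: [-3.9, -1.8, 11.8]
opening: 0.216
grasp_force: 40.0
30 40 2743 [26.5  3.  33.2] [ 4.3 44.4] [-16.1  18.7]
40 60 53 [13.9 -0.4 57.3] [12.  14.8] [-4.9  3.5]
60 75 211 [14.5  0.3 71.2] [10.4 16.7] [-7.4 10.8]
75 85 172 [15.8  3.8 79.9] [ 9.9 16.9] [-7.6 11. ]
85 100 224 [17.7  1.8 92.6] [16.3 18.9] [-7.9 11.5]
100 112 109 [ 19.4   1.9 104. ] [18.6 20.2] [-8.2 12.1]
112 125 171 [ 39.5 -21.6 122.5] [28.4 44.7] [-24.9  24.9]
[-3.  -1.4 11.6]
```

```bash
python3 -m jog '[[0,0,0,0,0,-0.1,255],[0,0,0,0,0,-0.1,200],[0,0,0,0,0,-0.1,160],[0,0,0,0,0,-0.1,130],[0,0,0,0,0,-0.1,130],[0,0,0,0,0,-0.1,130],[0,0.15,0,0,0,-0.1,130],[0,0.15,0,0,0,-2,130],[0,0.15,0,0,0,-5,130],[0,0.15,0,0,0,-10,130],[0,0.15,0,-3,0,-14,130],[0,0.15,0,-6,0,-14,130],[0,0.15,0,-6,0,-14,130],[0,0.15,0,-6,0,-14,130]]'; python3 - <<'E'
from h import *
im,P,K,T=shot("wrist");Z=P[...,2];X=P[...,0];Y=P[...,1]
B=(X>.43)&(X<.55)&(Y>0)&(Y<.09)
for lo,hi,n in((.145,.17,"griptop"),(.094,.106,"prongs/collar")):
    q=P[B&(Z>lo)&(Z<hi)];r=cv2.minAreaRect(q[:,:2].astype(np.float32)*1000);print(n,len(q),q.mean(0).round(4),np.percentile(q[:,2],[3,50,97]).round(4),r)
save("w6.png",im)
o=get_obs();print(o["tcp_pos"],rot(o["tcp_rot"]).as_matrix().round(3)[0])
hsv=cv2.cvtColor(im,cv2.COLOR_RGB2HSV)
m=(hsv[...,1]>90)&(hsv[...,0]<20)&(X>.555)&(X<.69)&(Y>.08)&(Y<.21)&(Z>.09)&(Z<.13)
n,l,st,c=cv2.connectedComponentsWithStats(m.astype(np.uint8))
print([(st[i,4],np.median(P[l==i],0).round(3)) for i in range(1,n) if st[i,4]>15])
E
```

```text
time_s: 35.55
tcp_pos: [0.4475, 0.0523, 0.2826]
tcp_rot: [0.001, 0.997, -0.076, 0.001]
contact_force: [0.2, 0.3, 0.0]
opening: 0.492
grasp_force: 0.0
griptop 607 [0.4924 0.0504 0.1546] [0.148  0.1553 0.157 ] ((514.7332153320312, 60.50830841064453), (87.07785034179688, 25.520675659179688), 24.229642868041992)
prongs/collar 1522 [0.5021 0.0431 0.0989] [0.0964 0.0981 0.1043] ((505.8628234863281, 48.92950439453125), (103.65123748779297, 57.63624954223633), 14.602208137512207)
[0.44787628 0.05228817 0.28239559] [ 0.988 -0.152  0.   ]
[(np.int32(438), array([0.57 , 0.197, 0.114]))]
```

View pics/w6.png

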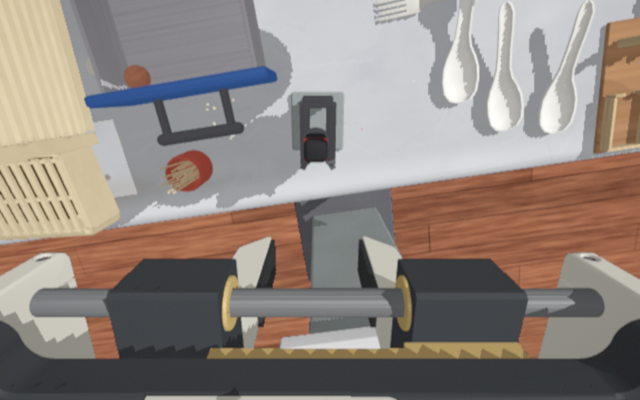

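The paddle hangs upright in the stand (316,147). One nut shows in the pan's front-left corner (137,75). Regripping at 60 N.

```bash
python3 - <<'E'
from h import *
im,P,K,T=shot("wrist");Z=P[...,2];X=P[...,0];Y=P[...,1]
q=P[(X>.45)&(X<.52)&(Y>.02)&(Y<.075)&(Z>.148)&(Z<.165)];print(len(q),q.mean(0),cv2.minAreaRect(q[:,:2].astype(np.float32)*1000))
c=q.mean(0);print(delta([c[0]+.0007,c[1]+.0005,.22]),delta([c[0]+.0007,c[1]+.0005,.134]))
E
```

```text
562 [0.48745619 0.04793161 0.15491821] ((486.7808837890625, 48.103607177734375), (19.754730224609375, 20.191810607910156), 81.59490203857422)
[ 4.03 -0.21  6.23] [ 4.03 -0.21 14.83]
```

```bash
python3 -m jog '[[0,0,0,2,-0.15,3,130],[0,0,0,3.95,-0.15,6,130],[0,0,0,3.95,-0.15,6.2,130],[0,0,0,3.95,-0.15,8.5,130],[0,0,0,3.95,-0.15,11,130],[0,0,0,3.95,-0.15,13.5,130],[0,0,0,3.95,-0.15,14.8,130],[0,0,0,3.95,-0.15,14.8,130],[0,0,0,3.95,-0.15,14.8,255],[0,0,0,3.95,-0.15,14.8,255],[0,0,0,3.95,-0.15,14.8,255],[0,0,0,3.95,-0.15,14.8,255],[0,0,0,3.95,-0.15,14.8,255],[0,0,0,3.95,-0.15,14.8,255]]' 60; python3 -m jog '[[0,0,0,0,0,-0.6,255],[0,0,0,0,0,-1.2,255],[0,0,0,0,0,-1.2,255],[0,0,0,-1.5,0,-1.2,255],[0,0,0,-3,0,-1.2,255],[0,0,0,-4.5,0,-1.2,255],[0,0,0,-5.5,0,-1.2,255],[0,0,0,-5.5,0,-1.2,255],[0,0,0,-5.5,0,-3,255],[0,0,0,-5.5,0,-6,255],[0,0,0,-5.5,0,-10,255],[0,0,0,-5.5,0,-14,255],[0,0,0,-5.5,0,-17,255],[0,0,0,-5.5,0,-17,255],[0,0,0,-5.5,0,-17,255]]'; python3 - <<'E'
from h import *
tilt(); print(delta([.618,.147,.305]))
E
```

```text
time_s: 37.05
tcp_pos: [0.4875, 0.0481, 0.1353]
tcp_rot: [0.001, 0.997, -0.076, 0.001]
contact_force: [-1.3, -1.6, 7.3]
opening: 0.214
grasp_force: 60.0
time_s: 38.55
tcp_pos: [0.4333, 0.0563, 0.3049]
tcp_rot: [0.0, 0.997, -0.076, 0.001]
contact_force: [-0.3, -0.3, -1.0]
opening: 0.211
grasp_force: 60.0
30 40 516 [ 9.7 -0.5 31.6] [ 4.3 13.8] [-12.8  11.8]
60 75 227 [ 1.2 -0.5 74. ] [-2.7  4.2] [-14.   13.5]
75 85 214 [ 1.9 -0.1 78.8] [-2.7  3.2] [-14.8  13.4]
85 100 248 [ 1.9 -0.5 92.1] [1.1 2.4] [-14.5  13.6]
100 112 174 [  2.   -0.5 105.9] [1.2 2.4] [-14.6  13.6]
112 125 110 [  2.   -0.5 116.7] [1.4 2.4] [-14.5  13.5]
[ 16.96 -11.78  -0.1 ]
```

```bash
python3 -m jog '[[0,0,-0.14,2,-3,0,255],[0,0,-0.28,5,-6,0,255],[0,0,-0.42,8,-9,0,255],[0,0,-0.56,11,-11,0,255],[0,0,-0.7,14,-11.8,0,255],[0,0,-0.84,17,-11.8,0,255],[0,0,-0.98,17,-11.8,0,255],[0,0,-1.12,17,-11.8,0,255],[0,0,-1.26,17,-11.8,0,255],[0,0,-1.4,17,-11.8,0,255],[0,0,-1.54,17,-11.8,0,255],[0,0,-1.68,17,-11.8,0,255],[0,0,-1.72,17,-11.8,0,255],[0,0,-1.72,17,-11.8,0,255],[0,0,-1.72,17,-11.8,0,255]]'; python3 - <<'E'
from h import *
drawer()
im,P,K,T=shot("wrist");Z=P[...,2];X=P[...,0];Y=P[...,1];hsv=cv2.cvtColor(im,cv2.COLOR_RGB2HSV)
m=(hsv[...,1]>90)&(hsv[...,0]<20)&(X>.555)&(X<.69)&(Y>.08)&(Y<.22)&(Z>.09)&(Z<.13)
n,l,st,c=cv2.connectedComponentsWithStats(m.astype(np.uint8))
print([(st[i,4],np.median(P[l==i],0).round(3)) for i in range(1,n) if st[i,4]>15]); save("w7.png",im)
E
```

```text
time_s: 40.1
tcp_pos: [0.6179, 0.1483, 0.3026]
tcp_rot: [-0.001, 0.708, 0.706, -0.001]
contact_force: [-0.0, 0.1, -0.7]
opening: 0.212
grasp_force: 60.0
front top x 0.5518 [0.548 0.558] 192
[(np.int32(305), array([0.572, 0.202, 0.114])), (np.int32(763), array([0.668, 0.124, 0.114])), (np.int32(160), array([0.644, 0.102, 0.114]))]
```

View pics/w7.png

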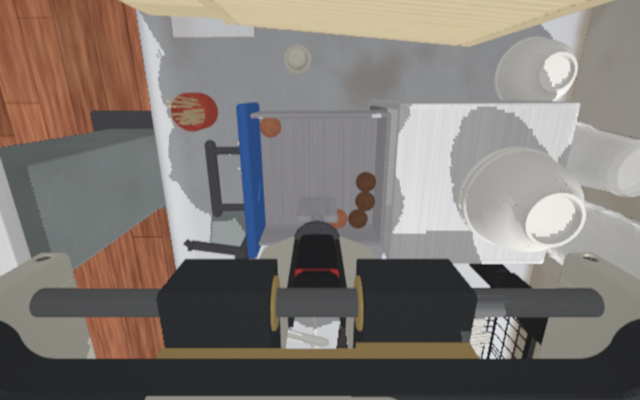

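All five nuts are in the pan: four at the back right (367,182), (365,201), (358,218), (340,218) and one front left (270,127). Lowering at the clear centre and stirring the other way round.

```bash
python3 -m jog '[[0,0,0,-0.1,0,2,255],[0,0,0,-0.1,0,4,255],[0,0,0,-0.1,0,6,255],[0,0,0,-0.1,0,7.5,255],[0,0,0,-0.1,0,8.1,255],[0,0,0,-0.1,0,8.1,255],[0,0,0,-1,0,8.1,255],[0,0,0,-2,0,8.1,255],[0,0,0,-2.8,0,8.1,255],[0,0,0,-2.7,0.6,8.1,255],[0,0,0,-2.7,1.2,8.1,255],[0,0,0,-2.5,1.8,8.1,255],[0,0,0,-2.1,2.35,8.1,255],[0,0,0,-1.6,2.6,8.1,255],[0,0,0,-1,2.8,8.1,255],[0,0,0,0,3,8.1,255]]'; python3 - <<'E'
from h import *
drawer();tilt();print(get_obs()["tcp_pos"])
E
```

```text
time_s: 41.8
tcp_pos: [0.6475, 0.1483, 0.2231]
tcp_rot: [-0.0, 0.708, 0.706, -0.001]
contact_force: [-2.2, -0.1, -1.3]
opening: 0.214
grasp_force: 60.0
front top x 0.5538 [0.55 0.56] 180
30 40 522 [ 9.9  0.9 31.8] [ 4.4 14. ] [-11.9  13.1]
60 75 178 [ 1.7  1.  73.6] [-2.2  4.5] [-12.2  13.9]
75 85 261 [ 2.2  0.3 77.1] [-2.4  3.7] [-13.6  14.9]
85 100 248 [ 2.4  1.  92.2] [1.5 2.9] [-13.3  14.9]
100 112 407 [  2.2  19.1 108.4] [-28.1   7.5] [-12.4  24.7]
112 125 233 [  2.4  16.8 115.2] [-24.6   9.5] [-12.6  24.8]
[0.64750858 0.15074228 0.2236419 ]
```

```bash
python3 -m jog '[[0,0,0,1,-0.15,0.15,255],[0,0,0,2,-0.65,0.15,255],[0,0,0,2.4,-1.8,0.15,255],[0,0,0,2.5,-3,0.15,255],[0,0,0,2.4,-4.2,0.15,255],[0,0,0,2,-5.35,0.15,255],[0,0,0,1,-5.8,0.15,255],[0,0,0,0,-6,0.15,255],[0,0,0,-1,-5.8,0.15,255],[0,0,0,-2,-5.35,0.15,255],[0,0,0,-2.6,-4.2,0.15,255],[0,0,0,-2.7,-3,0.15,255],[0,0,0,-2.6,-1.8,0.15,255],[0,0,0,-2,-0.65,0.15,255],[0,0,0,-1,-0.15,0.15,255],[0,0,0,0,0,0.15,255]]'; python3 - <<'E'
from h import *
drawer();tilt();print(get_obs()["tcp_pos"])
E
```

```text
time_s: 43.5
tcp_pos: [0.6492, 0.1484, 0.2217]
tcp_rot: [-0.0, 0.708, 0.706, 0.0]
contact_force: [0.8, 0.5, 0.0]
opening: 0.219
grasp_force: 60.0
front top x 0.5542 [0.551 0.56 ] 187
30 40 518 [ 9.9  0.6 31.9] [ 4.6 14. ] [-11.8  13.2]
60 75 192 [ 1.3  1.  74. ] [-2.2  4.4] [-12.6  14.5]
75 85 248 [ 2.2  1.  77.6] [-2.4  3.9] [-13.6  15.3]
85 100 251 [ 2.4  1.  91.9] [1.7 2.9] [-13.2  14.9]
100 112 470 [  2.6  19.  107.7] [-27.2  17.6] [-12.1  24.8]
112 125 212 [  2.5  13.6 115. ] [-23.9  19.5] [-12.9  24.5]
[0.64771298 0.15081218 0.22221821]
```

```bash
python3 -m jog '[[0,0,0,1,0.1,0,255],[0,0,0,2,-0.45,0,255],[0,0,0,2.4,-1.6,0,255],[0,0,0,2.5,-2.8,0,255],[0,0,0,2.4,-4,0,255],[0,0,0,2,-5.15,0,255],[0,0,0,1,-5.6,0,255],[0,0,0,0,-5.8,0,255],[0,0,0,-1,-5.6,0,255],[0,0,0,-2,-5.15,0,255],[0,0,0,-2.6,-4,0,255],[0,0,0,-2.7,-2.8,0,255],[0,0,0,-2.6,-1.6,0,255],[0,0,0,-2,-0.45,0,255],[0,0,0,-1,0.1,0,255],[0,0,0,0,0.2,0,255]]'; python3 -c "
from h import *
drawer()"; python3 -m jog '[[0,0,0,1,-0.15,0,255],[0,0,0,2,-0.65,0,255],[0,0,0,2.4,-1.8,0,255],[0,0,0,2.5,-3,0,255],[0,0,0,2.4,-4.2,0,255],[0,0,0,2,-5.35,0,255],[0,0,0,1,-5.8,0,255],[0,0,0,0,-6,0,255],[0,0,0,-1,-5.8,0,255],[0,0,0,-2,-5.35,0,255],[0,0,0,-2.6,-4.2,0,255],[0,0,0,-2.7,-3,0,255],[0,0,0,-2.6,-1.8,0,255],[0,0,0,-2,-0.65,0,255],[0,0,0,-1,-0.15,0,255],[0,0,0,0,0,0,255]]'; python3 - <<'E'
from h import *
drawer();tilt();print(get_obs()["tcp_pos"])
E
```

```text
time_s: 45.2
tcp_pos: [0.6513, 0.1484, 0.2217]
tcp_rot: [-0.0, 0.708, 0.706, 0.0]
contact_force: [-0.4, 0.3, -0.1]
opening: 0.215
grasp_force: 60.0
front top x 0.5544 [0.551 0.561] 182
time_s: 46.85
tcp_pos: [0.6511, 0.1485, 0.2216]
tcp_rot: [-0.0, 0.708, 0.706, 0.0]
contact_force: [0.2, 0.3, -0.7]
opening: 0.217
grasp_force: 60.0
front top x 0.5561 [0.552 0.562] 183
30 40 522 [ 9.9  0.9 31.9] [ 4.6 14. ] [-11.8  13.2]
60 75 190 [ 1.6  0.3 74.1] [-2.2  4.6] [-12.6  13.9]
75 85 243 [ 2.2  1.  77.5] [-2.5  3.9] [-13.6  15.4]
85 100 259 [ 2.3  1.  91.9] [1.5 2.9] [-13.2  14.8]
100 112 645 [  2.6  19.4 107.5] [-22.   27.8] [-11.6  24.9]
112 125 206 [  2.5  13.3 115. ] [-8.4 29.7] [-12.9  24.4]
[0.64998777 0.15081886 0.22230197]
```

```bash
python3 -m jog '[[0,0,0,1,-0.15,0,255],[0,0,0,2,-0.65,0,255],[0,0,0,2.4,-1.8,0,255],[0,0,0,2.5,-3,0,255],[0,0,0,2.4,-4.2,0,255],[0,0,0,2,-5.35,0,255],[0,0,0,1,-5.8,0,255],[0,0,0,0,-6,0,255],[0,0,0,-1,-5.8,0,255],[0,0,0,-2,-5.35,0,255],[0,0,0,-2.6,-4.2,0,255],[0,0,0,-2.7,-3,0,255],[0,0,0,-2.6,-1.8,0,255],[0,0,0,-2,-0.65,0,255],[0,0,0,-1,-0.15,0,255],[0,0,0,0,0,0,255],[0,0,0,1,-0.15,0,255],[0,0,0,2,-0.65,0,255],[0,0,0,2.4,-1.8,0,255],[0,0,0,2.5,-3,0,255]]'; python3 - <<'E'
from h import *
drawer();tilt();print(get_obs()["tcp_pos"])
E
```

```text
time_s: 48.95
tcp_pos: [0.6188, 0.1744, 0.2222]
tcp_rot: [-0.0, 0.707, 0.707, 0.0]
contact_force: [0.2, -0.0, -0.7]
opening: 0.214
grasp_force: 60.0
front top x 0.5568 [0.553 0.563] 188
30 40 525 [ 9.9  0.3 31.9] [ 4.6 14. ] [-11.9  13.1]
60 75 190 [ 1.6  1.  73.9] [-2.2  4.6] [-12.5  13.3]
75 85 739 [39.8  0.3 79.5] [-2.  42.5] [-23.3  23.2]
85 100 492 [ 3.   1.  92.1] [ 1.9 42.6] [-22.5  23.1]
100 112 348 [  2.9  -0.5 105.4] [ 2.  42.6] [-23.1  22.1]
112 125 293 [ 42.4   0.2 118.1] [ 2.  42.6] [-23.3  23.2]
[0.61814709 0.17386115 0.22237227]
```

```bash
python3 -m jog '[[0,0,0,-0.5,0,-1.5,255],[0,0,0,-0.5,0,-4,255],[0,0,0,-0.5,0,-6.5,255],[0,0,0,-0.5,0,-8.5,255],[0,0,0,-0.5,0,-8.5,255],[0,0,0.15,-2,-3,-8.5,255],[0,0,0.3,-4,-7,-8.5,255],[0,0,0.45,-6,-10,-8.5,255],[0,0,0.6,-8,-13,-8.5,255],[0,0,0.75,-10,-16,-8.5,255],[0,0,0.9,-11.8,-18.5,-8.5,255],[0,0,1.05,-11.8,-18.5,-8.5,255],[0,0,1.2,-11.8,-18.5,-8.5,255],[0,0,1.35,-11.8,-18.5,-8.5,255],[0,0,1.5,-11.8,-18.5,-8.5,255],[0,0,1.65,-11.8,-18.5,-8.5,255],[0,0,1.72,-11.8,-18.5,-8.5,255],[0,0,1.72,-11.8,-18.5,-8.5,255],[0,0,1.72,-11.8,-18.5,-8.5,255]]'; python3 - <<'E'
from h import *
tilt();o=get_obs();print(o["tcp_pos"],delta([.4333,.0563,.148]),delta([.4872,.0481,.148]),delta([.4872,.0481,.1353]),rot(o["tcp_rot"]).as_matrix()[0].round(3))
E
```

```text
time_s: 50.95
tcp_pos: [0.4349, 0.0552, 0.3069]
tcp_rot: [0.0, 0.997, -0.074, -0.0]
contact_force: [0.3, 0.0, -0.8]
opening: 0.21
grasp_force: 60.0
30 40 512 [ 9.6 -0.5 31.6] [ 4.3 13.7] [-12.8  11.8]
60 75 230 [ 0.8 -0.5 73.9] [-2.6  4.2] [-14.1  13.1]
75 85 216 [ 1.9 -0.8 78.9] [-2.9  3.5] [-14.8  13.9]
85 100 248 [ 1.9 -0.5 92.3] [1.1 2.4] [-14.7  13.5]
100 112 175 [  2.   -0.5 106.1] [1.3 2.4] [-14.3  13.3]
112 125 109 [  1.9  -0.5 116.9] [1.2 2.4] [-14.6  13.7]
[0.43500016 0.05528397 0.30689752] [-0.18 -0.08 15.89] [ 5.27 -0.07 15.89] [ 5.27 -0.07 17.16] [ 0.989 -0.149 -0.   ]
```

```bash
python3 -m jog '[[0,0,0,-0.2,-0.08,4,255],[0,0,0,-0.2,-0.08,8,255],[0,0,0,-0.2,-0.08,12,255],[0,0,0,-0.2,-0.08,14.5,255],[0,0,0,-0.2,-0.08,15.9,255],[0,0,0,-0.2,-0.08,15.9,255],[0,0,0,1.2,-0.08,15.9,255],[0,0,0,2.6,-0.08,15.9,255],[0,0,0,4,-0.08,15.9,255],[0,0,0,5.25,-0.08,15.9,255],[0,0,0,5.25,-0.08,15.9,255],[0,0,0,5.25,-0.08,16.4,255],[0,0,0,5.25,-0.08,16.9,255],[0,0,0,5.25,-0.08,17.1,255],[0,0,0,5.25,-0.08,17.1,255]]'; python3 -m jog '[[0,0,0,0,0,0,220],[0,0,0,0,0,0,180],[0,0,0,0,0,0,130],[0,0,0,0,0,0,130],[0,0,0,0,0,0,130],[0,0,0,0,0,-2,130],[0,0,0,0,0,-5,130],[0,0,0,0,0,-10,130],[0,0,0,-3,0,-15,130],[0,0,0,-6,0,-17,130],[0,0,0,-6,0,-17,130],[0,0,0,-6,0,-17,130]]'; python3 - <<'E'
from h import *
im,P,K,T=shot("wrist");Z=P[...,2];X=P[...,0];Y=P[...,1]
q=P[(X>.45)&(X<.52)&(Y>.02)&(Y<.075)&(Z>.148)&(Z<.165)];print(len(q),q.mean(0),cv2.minAreaRect(q[:,:2].astype(np.float32)*1000))
m=(im.max(2)<90)&(Z>.115)&(Z<.14)&(Y>.1)&(Y<.2)&(X<.535)&(X>.49)
q=P[m];print("bar",q.mean(0),np.percentile(q[:,0],[3,97]))
c=q.mean(0);print(delta([.455,.149,.23]));drawer();save("w8.png",im)
E
```

```text
time_s: 52.5
tcp_pos: [0.4863, 0.0482, 0.1356]
tcp_rot: [0.0, 0.997, -0.075, -0.001]
contact_force: [-1.4, -2.3, -1.2]
opening: 0.218
grasp_force: 60.0
time_s: 53.7
tcp_pos: [0.4283, 0.0555, 0.3067]
tcp_rot: [0.003, 0.997, -0.077, 0.002]
contact_force: [0.3, 0.2, 0.4]
opening: 0.495
grasp_force: 0.0
504 [0.48658075 0.04883268 0.15487013] ((486.02264404296875, 48.98500442504883), (20.004003524780273, 19.62848663330078), 81.18281555175781)
bar [0.52070181 0.14909915 0.12948161] [0.51437295 0.53321173]
[ 1.22 -9.62  7.58]
  return _methods._mean(a, axis=axis, dtype=dtype,
  ret = ret.dtype.type(ret / rcount)
Traceback (most recent call last):
  File "h.py", line 23, in drawer
    q=P[m];print("front top x",np.median(q[:,0]).round(4),np.percentile(q[:,0],[2,98]).round(3),len(q)); return im,P
                                                          ~~~~~~~~~~~~~^^^^^^^^^^^^^^^
IndexError: index -1 is out of bounds for axis 0 with size 0
```

```bash
python3 -m jog '[[0,0,-0.08,0.5,-4,0,255],[0,0,-0.152,1.2,-8,2,255],[0,0,-0.152,1.2,-9.6,5,255],[0,0,-0.152,1.2,-9.6,8,255],[0,0,-0.152,1.2,-9.6,11,255],[0,0,-0.152,1.2,-9.6,14,255],[0,0,-0.152,1.2,-9.6,16.5,255],[0,0,-0.152,1.2,-9.6,17.7,255],[0,0,-0.152,1.2,-9.6,17.7,255],[0,0,-0.152,1.2,-9.6,17.7,255]]' 20; python3 -m jog '[[0,0,0,1,0,0,255],[0,0,0,2,0,0,255],[0,0,0,3,0,0,255],[0,0,0,3.5,0,0,255],[0,0,0,4,0,0,255],[0,0,0,4.5,0,0,255],[0,0,0,5,0,0,255],[0,0,0,5.5,0,0,255],[0,0,0,6,0,0,255]]'; python3 -c "
from h import *
drawer()"
```

```text
time_s: 54.8
tcp_pos: [0.454, 0.1516, 0.1286]
tcp_rot: [-0.001, 1.0, 0.001, -0.001]
contact_force: [-0.2, 0.5, 0.9]
opening: 0.007
grasp_force: 0.0
time_s: 55.7
tcp_pos: [0.5139, 0.1504, 0.1289]
tcp_rot: [0.0, 1.0, 0.001, -0.001]
contact_force: [-2.5, -0.0, 1.3]
opening: 0.004
grasp_force: 1.4
  return _methods._mean(a, axis=axis, dtype=dtype,
  ret = ret.dtype.type(ret / rcount)
Traceback (most recent call last):
  File "h.py", line 23, in drawer
    q=P[m];print("front top x",np.median(q[:,0]).round(4),np.percentile(q[:,0],[2,98]).round(3),len(q)); return im,P
                                                          ~~~~~~~~~~~~~^^^^^^^^^^^^^^^
IndexError: index -1 is out of bounds for axis 0 with size 0
```

```bash
python3 -m jog '[[0,0,0,0.5,0,0,255],[0,0,0,1,0,0,255],[0,0,0,1.5,0,0,255],[0,0,0,2,0,0,255],[0,0,0,2.5,0,0,255],[0,0,0,3,0,0,255],[0,0,0,3.5,0,0,255],[0,0,0,4,0,0,255],[0,0,0,4.5,0,0,255],[0,0,0,5,0,0,255],[0,0,0,5.5,0,0,255],[0,0,0,6,0,0,255],[0,0,0,6.5,0,0,255],[0,0,0,7,0,0,255],[0,0,0,7.5,0,0,255],[0,0,0,8,0,0,255],[0,0,0,8.5,0,0,255],[0,0,0,9,0,0,255],[0,0,0,9.3,0,0,255],[0,0,0,9.5,0,0,255]]'; python3 -c "
from h import *
im,P,K,T=shot('wrist');Z=P[...,2];m=(im[...,2]>90)&(im[...,0]<60)&(Z>.147)&(Z<.16);print(m.sum(),P[m].mean(0) if m.any() else 0)"
```

```text
time_s: 57.75
tcp_pos: [0.6097, 0.1505, 0.1291]
tcp_rot: [-0.0, 1.0, 0.0, 0.0]
contact_force: [-2.4, 1.5, -0.9]
opening: 0.006
grasp_force: 1.3
11013 [0.66778018 0.15046313 0.15417852]
```

```bash
python3 -m jog '[[0,0,0,0.2,0,0,255],[0,0,0,0.4,0,0,255],[0,0,0,0.6,0,0,255],[0,0,0,0.75,0,0,255],[0,0,0,0.9,0,0,255],[0,0,0,0.9,0,0,255]]'; python3 -m jog '[[0,0,0,0.1,0,0,255],[0,0,0,0.2,0,0,255],[0,0,0,0.2,0,0,255]]'
```

```text
time_s: 58.4
tcp_pos: [0.6187, 0.1504, 0.1292]
tcp_rot: [-0.0, 1.0, 0.0, 0.0]
contact_force: [-0.7, 0.3, 0.6]
opening: 0.007
grasp_force: 0.7
time_s: 58.7
tcp_pos: [0.6204, 0.1504, 0.1291]
tcp_rot: [0.0, 1.0, 0.0, 0.0]
contact_force: [-1.9, 0.7, 0.5]
opening: 0.009
grasp_force: 1.0
```

```bash
python3 -m jog '[[0,0,0,0.1,0,0,255],[0,0,0,0.2,0,0,255],[0,0,0,0.2,0,0,255]]';python3 -m jog '[[0,0,0,0.1,0,0,255],[0,0,0,0.2,0,0,255],[0,0,0,0.2,0,0,255]]'
```

```text
time_s: 59.0
tcp_pos: [0.6225, 0.1505, 0.1291]
tcp_rot: [-0.0, 1.0, 0.0, 0.0]
contact_force: [-1.9, 0.2, 0.6]
opening: 0.004
grasp_force: 1.0
time_s: 59.3
tcp_pos: [0.6245, 0.1505, 0.1291]
tcp_rot: [-0.0, 1.0, 0.0, 0.0]
contact_force: [-1.9, 0.5, 1.3]
opening: 0.0
grasp_force: 0.9
```

```bash
for i in 1; do python3 -m jog '[[0,0,0,0.1,0,0,255],[0,0,0,0.2,0,0,255],[0,0,0,0.2,0,0,255]]';python3 -m jog '[[0,0,0,0.1,0,0,255],[0,0,0,0.2,0,0,255],[0,0,0,0.2,0,0,255]]'; done | grep -E "tcp_pos|force"
```

```text
tcp_pos: [0.6255, 0.1505, 0.129]
contact_force: [-5.4, -0.8, 3.0]
grasp_force: 2.5
tcp_pos: [0.6256, 0.1505, 0.1289]
contact_force: [-10.8, -1.8, 7.5]
grasp_force: 5.2
```

The drawer is against its stop: the TCP holds at 0.6256 while the force builds. Backing off and going to see the spoons.

```bash
python3 -m jog '[[0,0,0,-1,0,0,255],[0,0,0,-3,0,0,255],[0,0,0,-6,0,-1,255],[0,0,0,-10,0,-5,255],[0,0,0,-14,0,-10,255],[0,0,0,-18,0,-14,150],[0,0,0,-20.5,5,-18,150],[0,0,0,-20.5,10,-19,150],[0,0,0,-20.5,15,-19,150],[0,0,0,-20.5,20,-19,150],[0,0,0,-20.5,25,-19,150],[0,0,0,-20.5,30,-19,150],[0,0,0,-20.5,35,-19,150],[0,0,0,-20.5,37,-19,150],[0,0,0,-20.5,37,-19,150],[0,0,0,-20.5,37,-19,150]]'; cat > sp.py <<'E'
from h import *
def spoons(name,view=True):
    im,P,K,T=shot("wrist");X,Y,Z=P[...,0],P[...,1],P[...,2];hsv=cv2.cvtColor(im,cv2.COLOR_RGB2HSV)
    wood=(hsv[...,0]>5)&(hsv[...,0]<25)&(hsv[...,1]>90)&(Z>-.01)&(Z<.06)&(X>.36)
    w=wood&(Y<-.28)
    if w.sum()>100: print("rack",cv2.minAreaRect(P[w][:,:2].astype(np.float32)*1000))
    m=(~wood)&(hsv[...,1]<60)&(Z>.0055)&(Z<.06)&(X>.38)&(X<.62)&(Y<-.03)&(Y>-.6)
    m=cv2.morphologyEx(m.astype(np.uint8),cv2.MORPH_OPEN,np.ones((2,2)))
    n,l,st,c=cv2.connectedComponentsWithStats(m)
    for i in range(1,n):
        if st[i,4]<100: continue
        q=P[l==i];ctr=q[:,:2].mean(0);vt=np.linalg.svd(q[:,:2]-ctr,full_matrices=False)[2][0]; vt*=np.sign(vt[0])
        t=(q[:,:2]-ctr)@vt
        # handle axis: points with z>.018
        h=q[(q[:,2]>.02)]
        tl,th=np.percentile(t,[.5,99.5])
        print(st[i,4],"ctr",ctr.round(4),"yaw deg",np.degrees(np.arctan2(vt[1],vt[0])).round(1),"len",(th-tl).round(4),"zmax",np.percentile(q[:,2],99).round(3),
          "grip from bowl end",(ctr+vt*(tl+.0865)).round(4),"from handle end",(ctr+vt*(th-.0475)).round(4),"mid handle z.22-.32",q[(q[:,2]>.02)&(q[:,2]<.032)].mean(0).round(4))
    save(name,im); np.savez("last.npz",im=im,P=P,K=K,T=T)
    return im,P
E
python3 -c "
from sp import *
print(get_obs()['tcp_pos']);spoons('w9.png')"
```

```text
time_s: 61.5
tcp_pos: [0.4231, -0.2231, 0.3187]
tcp_rot: [-0.0, 1.0, -0.003, 0.001]
contact_force: [-0.4, 1.4, -0.2]
opening: 0.408
grasp_force: 0.0
[ 0.42312474 -0.22313856  0.31869314]
rack ((482.4002685546875, -385.5794372558594), (152.2454833984375, 156.79605102539062), 0.91231369972229)Traceback (most recent call last):
  File "<string>", line 3, in <module>
    print(get_obs()['tcp_pos']);spoons('w9.png')
                                ~~~~~~^^^^^^^^^^
  File "sp.py", line 12, in spoons
    q=P[l==i];ctr=q[:,:2].mean(0);vt=np.linalg.svd(q[:,:2]-ctr,full_matrices=False)[2][0]; vt*=np.sign(vt[0])
                                     ~~~~~~~~~~~~~^^^^^^^^^^^^^^^^^^^^^^^^^^^^^^^^^
    u, s, vh = gufunc(a, signature=signature)
               ~~~~~~^^^^^^^^^^^^^^^^^^^^^^^^
    raise LinAlgError("SVD did not converge")
numpy.linalg.LinAlgError: SVD did not converge
```

```bash
sed -i 's/q=P\[l==i\];ctr/q=P[l==i];q=q[~np.isnan(q[:,0])];ctr/' sp.py; python3 -c "
from sp import *
spoons('w9.png')"
```

```text
rack ((482.7616271972656, -384.9588623046875), (151.34524536132812, 156.1377716064453), 1.0319030284881592)
384 ctr [ 0.6095 -0.0713] yaw deg -83.9 len 0.0466 zmax 0.009 grip from bowl end [ 0.6158 -0.1309] from handle end [ 0.6066 -0.0441] mid handle z.22-.32 [nan nan nan]
1496 ctr [ 0.5568 -0.1324] yaw deg -3.3 len 0.1184 zmax 0.031 grip from bowl end [ 0.582  -0.1338] from handle end [ 0.5665 -0.1329] mid handle z.22-.32 [ 0.5986 -0.1345  0.025 ]
798 ctr [ 0.5944 -0.4065] yaw deg 52.8 len 0.0531 zmax 0.061 grip from bowl end [ 0.6247 -0.3665] from handle end [ 0.5759 -0.4309] mid handle z.22-.32 [ 0.5958 -0.4042  0.0261]
9497 ctr [ 0.5501 -0.5546] yaw deg 22.1 len 0.1842 zmax 0.038 grip from bowl end [ 0.5315 -0.5621] from handle end [ 0.578  -0.5433] mid handle z.22-.32 [ 0.5586 -0.5642  0.0265]
1555 ctr [ 0.5249 -0.1808] yaw deg 6.3 len 0.1405 zmax 0.035 grip from bowl end [ 0.5378 -0.1793] from handle end [ 0.5443 -0.1786] mid handle z.22-.32 [ 0.5634 -0.176   0.0264]
1518 ctr [ 0.5126 -0.2555] yaw deg -4.3 len 0.1407 zmax 0.035 grip from bowl end [ 0.5257 -0.2564] from handle end [ 0.5324 -0.2569] mid handle z.22-.32 [ 0.5522 -0.2576  0.0265]sp.py:18: RuntimeWarning: Mean of empty slice.
  "grip from bowl end",(ctr+vt*(tl+.0865)).round(4),"from handle end",(ctr+vt*(th-.0475)).round(4),"mid handle z.22-.32",q[(q[:,2]>.02)&(q[:,2]<.032)].mean(0).round(4))
  ret = um.true_divide(
```

View pics/w9.png

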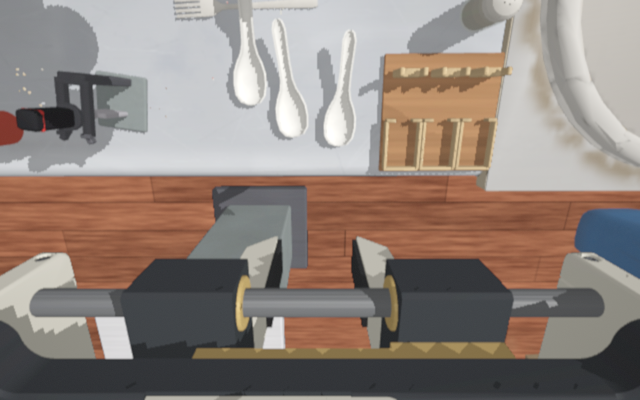

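The view shows the left spoon pushed back towards the fork: its bowl is at (250,85). The others are at (291,115) and (340,120), and the rack is at (440,110). Measuring the rack's pockets and posts.

```bash
python3 - <<'E'
from h import *
d=np.load("last.npz");P,im=d["P"],d["im"];X,Y,Z=P[...,0],P[...,1],P[...,2];t=np.load("top0.npz")["P"]
for nm,P in(("w",P),("top",t)):
    X,Y,Z=P[...,0],P[...,1],P[...,2];R=(X>.39)&(X<.575)&(Y<-.295)&(Y>-.475)
    w=R&(Z>.015)&(Z<.026)&(X<.49)
    print(nm,"walls",w.sum(),np.percentile(X[w],[1,99]).round(4),np.percentile(Y[w],[1,99]).round(4))
    mid=w&(X>.415)&(X<.455)
    print(" y walls",[(round(a,3),int(b)) for a,b in zip(np.arange(-.474,-.3,.004),np.histogram(Y[mid],np.arange(-.476,-.296,.004))[0]) if b>3])
    for yc in(-.435,-.385,-.335):
        k=w&(abs(Y-yc)<.012);print(" x walls",yc,[(round(a,3),int(b)) for a,b in zip(np.arange(.392,.5,.004),np.histogram(X[k],np.arange(.39,.5,.004))[0]) if b>2])
    p=R&(Z>.036)&(Z<.055)
    print(" posts",np.percentile(X[p],[3,97]).round(4),[(round(a,3),int(b)) for a,b in zip(np.arange(-.474,-.3,.004),np.histogram(Y[p],np.arange(-.476,-.296,.004))[0]) if b>2])
    b=R&(Z<.011)&(Z>.002)
    print(" base",np.percentile(X[R&(Z>.003)],[.5,99.5]),np.percentile(Y[R&(Z>.003)],[.5,99.5]))
o=get_obs();print(o["joint_positions"].round(2))
E
```

```text
w walls 1636 [0.4084 0.4779] [-0.459  -0.3108]
 y walls [(np.float64(-0.458), 97), (np.float64(-0.454), 37), (np.float64(-0.414), 59), (np.float64(-0.41), 83), (np.float64(-0.406), 89), (np.float64(-0.366), 18), (np.float64(-0.362), 91), (np.float64(-0.358), 97), (np.float64(-0.354), 18), (np.float64(-0.314), 60), (np.float64(-0.31), 47)]
 x walls -0.435 [(np.float64(0.408), 21), (np.float64(0.412), 40), (np.float64(0.476), 10)]
 x walls -0.385 [(np.float64(0.408), 28), (np.float64(0.412), 29), (np.float64(0.476), 8)]
 x walls -0.335 [(np.float64(0.408), 23), (np.float64(0.412), 27), (np.float64(0.476), 9)]
 posts [0.53   0.5393] [(np.float64(-0.45), 22), (np.float64(-0.446), 63), (np.float64(-0.422), 21), (np.float64(-0.418), 60), (np.float64(-0.402), 7), (np.float64(-0.398), 50), (np.float64(-0.394), 20), (np.float64(-0.374), 9), (np.float64(-0.37), 45), (np.float64(-0.366), 17), (np.float64(-0.35), 20), (np.float64(-0.346), 44), (np.float64(-0.322), 25), (np.float64(-0.318), 35)]
 base [0.40843426 0.55859228] [-0.45980815 -0.2958865 ]
top walls 218 [0.4057 0.4748] [-0.4601 -0.3131]
 y walls [(np.float64(-0.462), 4), (np.float64(-0.458), 8), (np.float64(-0.414), 21), (np.float64(-0.41), 7), (np.float64(-0.406), 4), (np.float64(-0.366), 11), (np.float64(-0.362), 14), (np.float64(-0.358), 7), (np.float64(-0.318), 12), (np.float64(-0.314), 10)]
 x walls -0.435 [(np.float64(0.408), 5)]
 x walls -0.385 [(np.float64(0.408), 8)]
 x walls -0.335 [(np.float64(0.404), 3), (np.float64(0.408), 5)]
 posts [0.5273 0.5364] [(np.float64(-0.45), 4), (np.float64(-0.422), 3), (np.float64(-0.402), 3), (np.float64(-0.398), 4), (np.float64(-0.374), 4), (np.float64(-0.37), 4), (np.float64(-0.35), 5), (np.float64(-0.322), 5)]
 base [0.40175652 0.56996647] [-0.47181477 -0.29826352]
[ 1.51  0.27 -1.26  1.86  0.27  1.21 -1.4 ]
```

```bash
python3 -c "
from h import *
print(delta([.5227,-.2563,.12]),delta([.5227,-.2563,.026]))"
```

```text
[ 9.87  3.79 19.91] [ 9.86  3.8  29.31]
```

```bash
python3 -m jog '[[0,0,0.07,4,2,5,150],[0,0,0.07,8,3.8,10,150],[0,0,0.07,9.85,3.8,15,150],[0,0,0.07,9.85,3.8,20,150],[0,0,0.07,9.85,3.8,23,150],[0,0,0.07,9.85,3.8,26,150],[0,0,0.07,9.85,3.8,28.3,150],[0,0,0.07,9.85,3.8,29.2,150],[0,0,0.07,9.85,3.8,29.2,150],[0,0,0.07,9.85,3.8,29.2,255],[0,0,0.07,9.85,3.8,29.2,255],[0,0,0.07,9.85,3.8,29.2,255],[0,0,0.07,9.85,3.8,29.2,255],[0,0,0.07,9.85,3.8,29.2,255],[0,0,0.07,9.85,3.8,29.2,255]]' 25; python3 -c "
from h import *
o=get_obs();print(delta([.501,-.434,.126]),delta([.501,-.434,.0335]),o['opening']*92)"
```

```text
time_s: 63.1
tcp_pos: [0.5228, -0.2582, 0.0278]
tcp_rot: [0.0, 0.999, -0.035, 0.001]
contact_force: [0.7, -0.4, 3.8]
opening: 0.146
grasp_force: 24.8
[-0.94 17.7  -9.81] [-0.96 17.69 -0.56] 13.459160330910441
```

```bash
python3 -m jog '[[0,0,0,0,0,-2,255],[0,0,0,0,0,-5,255],[0,0,0,0,0,-9,255],[0,0,-0.04,-0.2,4,-9.8,255],[0,0,-0.084,-0.5,8.5,-9.8,255],[0,0,-0.084,-0.8,13,-9.8,255],[0,0,-0.084,-0.95,17.7,-9.8,255],[0,0,-0.084,-0.95,17.7,-9.8,255],[0,0,-0.084,-0.95,17.7,-9.8,255],[0,0,-0.084,-0.95,17.7,-7.5,255],[0,0,-0.084,-0.95,17.7,-5.5,255],[0,0,-0.084,-0.95,17.7,-4.5,255],[0,0,-0.084,-0.95,17.7,-4.5,255]]'; python3 - <<'E'
from h import *
o=get_obs();im,P,K,T=shot("wrist");print(o["tcp_pos"],delta([.501,-.434,.0345]))
hsv=cv2.cvtColor(im,cv2.COLOR_RGB2HSV);X,Y,Z=P[...,0],P[...,1],P[...,2]
Q=(P-o["tcp_pos"])@rot(o["tcp_rot"]).as_matrix()*1000
m=(hsv[...,1]<50)&(im.min(2)>120)&(abs(Q[...,1])<22)&(Q[...,0]<-25)&(Q[...,0]>-100)&(Q[...,2]>-5)&(Q[...,2]<35)
q=Q[m];print("bowl in tool",m.sum(),[np.percentile(q[:,i],[1,50,99]).round(1) for i in range(3)] if m.any() else 0)
m=(hsv[...,1]<50)&(im.min(2)>120)&(abs(Q[...,1])<12)&(Q[...,0]>12)&(Q[...,0]<70)&(Q[...,2]>-40)&(Q[...,2]<25)
q=Q[m];print("handle in tool",m.sum(),[np.percentile(q[:,i],[1,50,99]).round(1) for i in range(3)] if m.any() else 0)
save("w10.png",im[:,120:520])
E
```

```text
time_s: 64.4
tcp_pos: [0.4993, -0.4316, 0.07]
tcp_rot: [-0.001, 1.0, 0.008, -0.001]
contact_force: [-0.5, 0.8, 0.3]
opening: 0.142
grasp_force: 24.8
[ 0.49934405 -0.43160775  0.06999409] [0.09 0.18 3.67]
bowl in tool 1210 [array([-68.2, -57.9, -45.6]), array([-14. ,  -0.9,  12.7]), array([21.4, 24.8, 26.4])]
handle in tool 3050 [array([12.1, 36.1, 57.4]), array([-10.7,   0.1,   9.6]), array([-19.8,  -1. ,   9.4])]
```

View pics/w10.png

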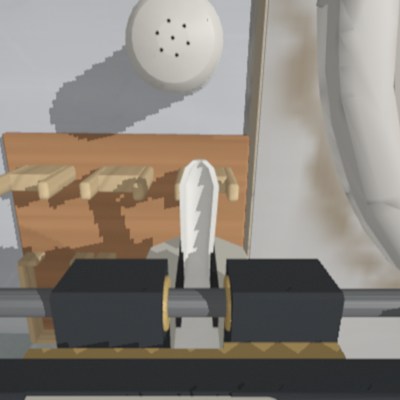

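The handle end (200,165) lines up over the right-hand forked rest (180–237,183). Lowering and releasing.

```bash
python3 -m jog '[[0,0,0,0.1,0.18,1,255],[0,0,0,0.1,0.18,2,255],[0,0,0,0.1,0.18,2.8,255],[0,0,0,0.1,0.18,3.3,255],[0,0,0,0.1,0.18,3.6,255],[0,0,0,0.1,0.18,3.6,255],[0,0,0,0.1,0.18,3.6,255]]';  python3 -m jog '[[0,0,0,0,0,0,210],[0,0,0,0,0,0,180],[0,0,0,0,0,0,180],[0,0,0,0,0,0,180],[0,0,0,0,0,-1,180],[0,0,0,0,0,-3,180],[0,0,0,0,0,-6,180],[0,0,0,-2,-3,-12,180],[0,0,0,-5,-6,-18,180],[0,0,0,-7,-11,-24,180],[0,0,0,-8,-15,-27,150],[0,0,0,-8,-18,-27,150],[0,0,0,-8,-18,-27,150],[0,0,0,-8,-18,-27,150]]'; python3 -W ignore -c "
from sp import *
print(get_obs()['tcp_pos']);spoons('w11.png')"
```

```text
time_s: 65.15
tcp_pos: [0.5036, -0.4355, 0.0392]
tcp_rot: [0.001, 1.0, 0.008, 0.002]
contact_force: [-1.6, 2.6, 17.7]
opening: 0.146
grasp_force: 25.0
time_s: 66.55
tcp_pos: [0.4205, -0.2508, 0.3105]
tcp_rot: [0.003, 1.0, 0.012, 0.001]
contact_force: [0.4, 0.8, 0.4]
opening: 0.412
grasp_force: 0.0
[ 0.42050215 -0.2507581   0.31052133]
rack ((482.052734375, -385.1294860839844), (152.65155029296875, 155.1584930419922), 0.8165783286094666)
195 ctr [ 0.6062 -0.0724] yaw deg 85.3 len 0.0403 zmax 0.009 grip from bowl end [ 0.6118 -0.0031] from handle end [ 0.6042 -0.0965] mid handle z.22-.32 [nan nan nan]
1506 ctr [ 0.5531 -0.132 ] yaw deg -3.4 len 0.1111 zmax 0.029 grip from bowl end [ 0.5819 -0.1337] from handle end [ 0.5591 -0.1323] mid handle z.22-.32 [ 0.5942 -0.1344  0.024 ]
749 ctr [ 0.5935 -0.4071] yaw deg 53.2 len 0.0502 zmax 0.061 grip from bowl end [ 0.6257 -0.3641] from handle end [ 0.5755 -0.4312] mid handle z.22-.32 [ 0.5949 -0.4047  0.0263]
9811 ctr [ 0.5522 -0.5549] yaw deg 20.5 len 0.184 zmax 0.038 grip from bowl end [ 0.5321 -0.5625] from handle end [ 0.579  -0.5449] mid handle z.22-.32 [ 0.5613 -0.5645  0.0265]
1688 ctr [ 0.5252 -0.1803] yaw deg 6.2 len 0.1402 zmax 0.035 grip from bowl end [ 0.5383 -0.1789] from handle end [ 0.5445 -0.1782] mid handle z.22-.32 [ 0.5628 -0.1759  0.0265]
1846 ctr [ 0.4596 -0.4397] yaw deg 1.0 len 0.1062 zmax 0.058 grip from bowl end [ 0.4992 -0.439 ] from handle end [ 0.4714 -0.4395] mid handle z.22-.32 [ 0.4588 -0.4411  0.0247]
```

The lowering met 17.7 N and the spoon sits high, so it isn't seated. Profiling it numerically.

```bash
cat > prof.py <<'E'
from h import *
def prof(yc,w=.027,P=None,im=None):
    if P is None: im,P,K,T=shot("wrist")
    hsv=cv2.cvtColor(im,cv2.COLOR_RGB2HSV);X,Y,Z=P[...,0],P[...,1],P[...,2]
    m=(hsv[...,1]<55)&(im.min(2)>90)&(abs(Y-yc)<w)&(Z>.008)&(Z<.075)&(X>.39)&(X<.6)
    q=P[m]
    for a in np.arange(.395,.585,.01):
        k=q[abs(q[:,0]-a-.005)<.005]
        if len(k)>4: print(round(a+.005,3),len(k),"y",np.percentile(k[:,1],[3,97]).round(4),"z",np.percentile(k[:,2],[5,50,95]).round(4))
    print("x ext",np.percentile(q[:,0],[.5,99.5]).round(4))
E
python3 -c "
from prof import *
prof(-.436)"
```

```text
0.42 142 y [-0.4556 -0.4209] z [0.0116 0.0145 0.0198]
0.43 226 y [-0.4565 -0.4157] z [0.0112 0.0139 0.0223]
0.44 242 y [-0.4557 -0.4142] z [0.0124 0.0157 0.0255]
0.45 238 y [-0.4541 -0.4142] z [0.015  0.0182 0.0288]
0.46 234 y [-0.4532 -0.416 ] z [0.0176 0.0209 0.0319]
0.47 185 y [-0.4533 -0.4194] z [0.0206 0.0253 0.0361]
0.48 141 y [-0.4447 -0.4242] z [0.0267 0.0335 0.0409]
0.49 122 y [-0.4422 -0.4261] z [0.0352 0.0408 0.0468]
0.5 125 y [-0.4417 -0.4266] z [0.0422 0.0474 0.054 ]
0.51 134 y [-0.4418 -0.4264] z [0.049  0.0543 0.0603]
0.52 139 y [-0.4418 -0.4263] z [0.0557 0.0606 0.0659]
0.53 163 y [-0.4422 -0.4259] z [0.0614 0.0665 0.0711]
0.54 131 y [-0.4418 -0.4264] z [0.068  0.0712 0.0744]
0.55 11 y [-0.4371 -0.4308] z [0.0726 0.0739 0.0749]
0.58 131 y [-0.4262 -0.4127] z [0.0119 0.0355 0.0666]
x ext [0.4183 0.5992]
```

The spoon is pitched up about 15°: the bowl's tip is in the pocket and its heel is on the pocket's inner wall. I'll regrip the handle and rotate it down into the fork while drawing it 2 mm towards −x.

```bash
python3 -c "
from h import *
o=get_obs();print(o['tcp_pos'],rot(o['tcp_rot']).as_matrix()[0].round(3),delta([.503,-.434,.13]),delta([.503,-.434,.05]))"
```

```text
[ 0.41906297 -0.25612755  0.30795731] [1.    0.017 0.001] [ 8.09 17.83 17.89] [ 8.08 17.79 25.89]
```

```bash
python3 -m jog '[[0,0,0,2,5,0,170],[0,0,0,4,9.5,3,170],[0,0,0,6,14,8,170],[0,0,0,8.1,17.8,13,170],[0,0,0,8.1,17.8,17.9,170],[0,0,0,8.1,17.8,17.9,170],[0,0,0,8.1,17.8,21,170],[0,0,0,8.1,17.8,24,170],[0,0,0,8.1,17.8,25.8,170],[0,0,0,8.1,17.8,25.8,170],[0,0,0,8.1,17.8,25.8,255],[0,0,0,8.1,17.8,25.8,255],[0,0,0,8.1,17.8,25.8,255],[0,0,0,8.1,17.8,25.8,255],[0,0,0,8.1,17.8,25.8,255]]' 12; python3 -m jog '[[0,0,0,-0.2,0,-0.1,255],[0,-0.06,0,-0.3,0,0.3,255],[0,-0.12,0,-0.3,0,0.8,255],[0,-0.18,0,-0.3,0,1.2,255],[0,-0.24,0,-0.3,0,1.5,255],[0,-0.27,0,-0.3,0,1.65,255],[0,-0.27,0,-0.3,0,1.65,255],[0,-0.27,0,-0.3,0,1.65,255]]'; python3 -c "
from prof import *
o=get_obs();im,P,K,T=shot('wrist');prof(-.434,.02,P,im)"
```

```text
time_s: 68.15
tcp_pos: [0.503, -0.4339, 0.0494]
tcp_rot: [0.001, 1.0, 0.007, 0.001]
contact_force: [0.5, -0.8, 2.6]
opening: 0.149
grasp_force: 12.0
time_s: 68.95
tcp_pos: [0.5003, -0.4329, 0.0315]
tcp_rot: [0.001, 0.991, 0.008, -0.133]
contact_force: [3.5, -0.4, 1.7]
opening: 0.146
grasp_force: 12.0
0.41 184 y [-0.4436 -0.4225] z [0.0133 0.0148 0.0168]
0.42 536 y [-0.448  -0.4192] z [0.0117 0.0136 0.0174]
0.43 382 y [-0.447  -0.4199] z [0.0113 0.0123 0.0147]
0.44 145 y [-0.4433 -0.4235] z [0.0113 0.0123 0.0133]
0.48 98 y [-0.4374 -0.4275] z [0.0202 0.0228 0.0253]
0.49 207 y [-0.4387 -0.4262] z [0.0244 0.0268 0.0329]
0.5 354 y [-0.4416 -0.4232] z [0.0282 0.0317 0.0694]
0.51 1151 y [-0.4512 -0.4151] z [0.0203 0.0333 0.0696]
0.52 776 y [-0.4437 -0.4207] z [0.0354 0.0416 0.0575]
0.53 576 y [-0.4399 -0.4245] z [0.0383 0.041  0.0456]
0.54 587 y [-0.4393 -0.4245] z [0.0413 0.0437 0.0473]
0.55 244 y [-0.4513 -0.4189] z [0.0442 0.0468 0.0732]
0.58 19 y [-0.4244 -0.4172] z [0.0667 0.0679 0.0686]
x ext [0.4123 0.5998]
```

The slope is now 17° with the bowl level in the pocket. Releasing and checking.

```bash
python3 -m jog '[[0,0,0,0,0,0,215],[0,0,0,0,0,0,180],[0,0,0,0,0,0,170],[0,0,0,0,0,0,170],[0,0,0,0,0,-1,170],[0,0,0,0,0,-3,170],[0,0.1,0,0,0,-6,170],[0,0.2,0,0,-3,-11,170],[0,0.27,0,-3,-6,-17,170],[0,0.27,0,-10,-11,-22,170],[0,0.27,0,-14,-15,-24,150],[0,0.27,0,-14,-18.5,-24,150],[0,0.27,0,-14,-18.5,-24,150],[0,0.27,0,-14,-18.5,-24,150],[0,0.27,0,-14,-18.5,-24,150]]'; python3 -W ignore -c "
from prof import *
from sp import spoons
o=get_obs();print(o['tcp_pos'],rot(o['tcp_rot']).as_matrix().round(3)[0]);im,P=spoons('w12.png');prof(-.434,.02,P,im)
print(delta([.535,-.179,.12]),delta([.535,-.179,.026]))"
```

```text
time_s: 70.5
tcp_pos: [0.4263, -0.2484, 0.3026]
tcp_rot: [0.003, 1.0, 0.009, 0.001]
contact_force: [-0.1, -0.7, 0.3]
opening: 0.414
grasp_force: 0.0
[ 0.42634948 -0.24840481  0.30260041] [1.    0.018 0.001]
rack ((482.0290222167969, -385.34033203125), (153.01698303222656, 155.50128173828125), 0.5137174725532532)
343 ctr [ 0.6082 -0.0694] yaw deg 88.3 len 0.0453 zmax 0.01 grip from bowl end [ 0.6102 -0.0029] from handle end [ 0.6075 -0.0915] mid handle z.22-.32 [nan nan nan]
1620 ctr [ 0.5549 -0.132 ] yaw deg -3.4 len 0.1152 zmax 0.03 grip from bowl end [ 0.5819 -0.1336] from handle end [ 0.5631 -0.1325] mid handle z.22-.32 [ 0.5967 -0.1344  0.0247]
811 ctr [ 0.5945 -0.4065] yaw deg 48.7 len 0.0492 zmax 0.061 grip from bowl end [ 0.6307 -0.3654] from handle end [ 0.5747 -0.4291] mid handle z.22-.32 [ 0.5955 -0.4047  0.026 ]
10327 ctr [ 0.5532 -0.5547] yaw deg 20.2 len 0.1855 zmax 0.038 grip from bowl end [ 0.5318 -0.5625] from handle end [ 0.5802 -0.5448] mid handle z.22-.32 [ 0.5625 -0.5643  0.0265]
1741 ctr [ 0.524  -0.1805] yaw deg 6.3 len 0.1404 zmax 0.035 grip from bowl end [ 0.5
[... 492 characters left out ...]
7 y [-0.4512 -0.4177] z [0.0086 0.0106 0.0209]
0.46 188 y [-0.4488 -0.416 ] z [0.0091 0.012  0.0218]
0.47 151 y [-0.4447 -0.4202] z [0.0109 0.0147 0.0227]
0.48 119 y [-0.4422 -0.4226] z [0.0156 0.0198 0.0253]
0.49 112 y [-0.44   -0.4242] z [0.0192 0.0226 0.028 ]
0.5 113 y [-0.4392 -0.4242] z [0.0231 0.0263 0.0315]
0.51 123 y [-0.4396 -0.4245] z [0.0256 0.0294 0.0342]
0.52 131 y [-0.44   -0.4242] z [0.0287 0.0326 0.0373]
0.53 129 y [-0.4439 -0.4235] z [0.0318 0.0352 0.0469]
0.54 124 y [-0.4479 -0.423 ] z [0.0347 0.0378 0.0474]
0.55 40 y [-0.4382 -0.4263] z [0.0373 0.0392 0.0413]
0.58 107 y [-0.4247 -0.4143] z [0.012  0.0383 0.0657]
x ext [0.4109 0.5991]
[10.97 -7.01 18.14] [10.97 -7.05 27.54]
```

Spoon seated: slope 17°, handle end at 40 mm, rim at 20 mm. Next is the middle spoon, with a harder grip.

```bash
python3 -m jog '[[0,0,-0.05,4,-3,5,190],[0,0,-0.092,8,-6,10,190],[0,0,-0.092,10.95,-6.9,14,190],[0,0,-0.092,10.95,-6.9,18,190],[0,0,-0.092,10.95,-6.9,18,190]]' 45; python3 -c "
from h import *
o=get_obs();print(o['opening']*92,delta([.535,-.1805,.0245]))"
```

```text
time_s: 71.05
tcp_pos: [0.534, -0.1777, 0.1147]
tcp_rot: [-0.002, 0.999, 0.054, -0.002]
contact_force: [-0.2, -0.7, 0.3]
opening: 0.256
grasp_force: 0.0
23.52380572892575 [0.11 0.32 9.02]
```

```bash
python3 -m jog '[[0,0,0,0.1,0.25,3,190],[0,0,0,0.1,0.25,6,190],[0,0,0,0.1,0.25,8,190],[0,0,0,0.1,0.25,9,190],[0,0,0,0.1,0.25,9,190],[0,0,0,0.1,0.25,9,255],[0,0,0,0.1,0.25,9,255],[0,0,0,0.1,0.25,9,255],[0,0,0,0.1,0.25,9,255],[0,0,0,0.1,0.25,9,255],[0,0,0,0.1,0.25,7,255],[0,0,0,0.1,0.25,4,255],[0,0,0,0.1,0.25,-1,255],[0,0,0,0.1,0.25,-1,255]]' 45; cat >> prof.py <<'E'
def inhand():
    o=get_obs();im,P,K,T=shot("wrist");Q=(P-o["tcp_pos"])@rot(o["tcp_rot"]).as_matrix()*1000
    hsv=cv2.cvtColor(im,cv2.COLOR_RGB2HSV)
    m=(hsv[...,1]<60)&(im.min(2)>80)&(abs(Q[...,1])<10)&(Q[...,0]>18)&(Q[...,0]<75)&(Q[...,2]>-50)&(Q[...,2]<15)
    q=Q[m]
    p=np.polyfit(q[:,0],q[:,2],1);r=np.polyfit(q[:,0],q[:,1],1);print("handle n",len(q),"end x",np.percentile(q[:,0],99.5).round(1),"slope deg",np.degrees(np.arctan(-p[0])).round(1),"z at TCP x=0",p[1].round(1),"yaw",np.degrees(np.arctan(r[0])).round(1))
    print(o["tcp_pos"].round(4))
E
python3 -c "
from prof import *
inhand();print(delta([.492,-.3845,.1]))"
```

```text
time_s: 72.45
tcp_pos: [0.5396, -0.181, 0.1372]
tcp_rot: [0.002, 0.999, 0.054, 0.005]
contact_force: [0.6, -0.3, -0.2]
opening: 0.137
grasp_force: 45.0
handle n 2459 end x 56.9 slope deg 14.7 z at TCP x=0 11.6 yaw 0.2
[ 0.5396 -0.181   0.1372]
[-6.76 19.69  3.49]
```

```bash
python3 -m jog '[[0,0,0.03,-1.5,4.5,0,255],[0,0,0.06,-3,9,0,255],[0,0,0.094,-4.5,13.5,0,255],[0,0,0.094,-6,18,1,255],[0,0,0.094,-6.5,19.65,3,255],[0,0,0.094,-6.5,19.65,5,255],[0,0,0.094,-6.5,19.65,6,255],[0,0,0.094,-6.5,19.65,6,255],[0,0,0.094,-6.5,19.65,6,255],[0,0,0.094,-6.5,19.65,6,255]]'; python3 -c "
from prof import *
inhand();print(delta([.4945,-.3847,.0325]),delta([.4945,-.3847,.04]))"
```

```text
time_s: 73.5
tcp_pos: [0.4931, -0.3822, 0.0713]
tcp_rot: [0.0, 1.0, 0.008, 0.001]
contact_force: [1.6, -0.1, 0.1]
opening: 0.141
grasp_force: 45.0
handle n 2461 end x 56.8 slope deg 14.7 z at TCP x=0 11.5 yaw 0.2
[ 0.4931 -0.3822  0.0713]
[0.14 0.21 3.89] [0.14 0.21 3.14]
```

```bash
python3 -m jog '[[0,0,0,0.1,0.2,1,255],[0,0,0,0.1,0.2,2,255],[0,0,0,0.1,0.2,2.8,255],[0,0,0,0.1,0.2,3.2,255],[0,0,0,0.1,0.2,3.2,255]]'; python3 -m jog '[[0,0,0,0,0,0.3,255],[0,0,0,0,0,0.6,255],[0,0,0,0,0,0.6,255]]'
```

```text
time_s: 74.05
tcp_pos: [0.4923, -0.3852, 0.0373]
tcp_rot: [-0.0, 1.0, 0.006, -0.001]
contact_force: [-0.2, 0.3, -0.2]
opening: 0.138
grasp_force: 45.0
time_s: 74.35
tcp_pos: [0.4933, -0.3854, 0.0361]
tcp_rot: [0.001, 1.0, 0.006, -0.0]
contact_force: [-10.5, 5.1, 27.9]
opening: 0.137
grasp_force: 45.0
```

```bash
python3 -m jog '[[0,0,0,0,0,-0.5,255],[0,0,0,0,0,-0.9,255],[0,0,0,-0.35,0,-0.9,255],[0,0,0,-0.35,0,-0.9,255],[0,0,0,-0.35,0,-0.6,255],[0,0,0,-0.35,0,-0.3,255],[0,0,0,-0.35,0,-0.3,255]]'; python3 -m jog '[[0,0,0,0,0,0.2,255],[0,0,0,0,0,0.2,255]]'; python3 -c "
from prof import *
prof(-.385,.02);inhand()"
```

```text
time_s: 75.05
tcp_pos: [0.4918, -0.3857, 0.0364]
tcp_rot: [0.001, 1.0, 0.007, 0.002]
contact_force: [5.0, 0.1, 6.3]
opening: 0.142
grasp_force: 45.0
time_s: 75.25
tcp_pos: [0.4919, -0.3857, 0.0361]
tcp_rot: [0.001, 1.0, 0.007, 0.002]
contact_force: [0.2, 2.3, 19.2]
opening: 0.142
grasp_force: 45.0
0.42 59 y [-0.3945 -0.3753] z [0.0103 0.011  0.0122]
0.43 595 y [-0.3986 -0.3732] z [0.0097 0.0111 0.0129]
0.44 490 y [-0.3973 -0.3744] z [0.0092 0.0103 0.0121]
0.45 36 y [-0.3941 -0.3775] z [0.0095 0.0103 0.0113]
0.47 166 y [-0.3915 -0.3793] z [0.0124 0.0142 0.0166]
0.48 323 y [-0.3938 -0.3766] z [0.0157 0.0183 0.0693]
0.49 399 y [-0.3938 -0.3764] z [0.0193 0.0217 0.0736]
0.5 1715 y [-0.4032 -0.3668] z [0.0226 0.0332 0.059 ]
0.51 530 y [-0.3924 -0.3773] z [0.0249 0.0277 0.0328]
0.52 611 y [-0.3924 -0.3769] z [0.0278 0.0304 0.0354]
0.53 520 y [-0.3927 -0.3765] z [0.0305 0.0338 0.0374]
0.54 708 y [-0.3926 -0.3766] z [0.0327 0.0349 0.0387]
0.55 214 y [-0.3898 -0.3792] z [0.0347 0.0372 0.039 ]
x ext [0.4246 0.5998]
handle n 2328 end x 57.4 slope deg 12.3 z at TCP x=0 11.1 yaw 0.2
[ 0.4919 -0.3857  0.0361]
```

The bowl is at floor height in the pocket, so that force was the spoon pressing on its seat. Releasing.

```bash
python3 -m jog '[[0,0,0,0,0,-0.2,255],[0,0,0,0,0,-0.2,215],[0,0,0,0,0,-0.2,180],[0,0,0,0,0,-0.2,180],[0,0,0,0,0,-0.2,180],[0,0,0,0,0,-1,180],[0,0,0,0,0,-3,180],[0,0,0,0,0,-7,180],[0,0,0,-2,-3,-13,180],[0,0,0,-4,-8,-18,180],[0,0,0,-5,-13,-23,170],[0,0,0,-5,-16,-25,170],[0,0,0,-5,-16,-25,170],[0,0,0,-5,-16,-25,170],[0,0,0,-5,-16,-25,170]]'; python3 -W ignore -c "
from prof import *
from sp import spoons
im,P=spoons('w13.png');prof(-.385,.02,P,im)
o=get_obs();print(o['tcp_pos'],rot(o['tcp_rot']).as_matrix().round(3)[0])
print(delta([.562,-.1325,.115]),delta([.562,-.1325,.0245]))"
```

```text
time_s: 76.85
tcp_pos: [0.4374, -0.2259, 0.285]
tcp_rot: [0.002, 1.0, 0.007, 0.0]
contact_force: [-0.2, -0.3, 0.3]
opening: 0.338
grasp_force: 0.0
rack ((482.02984619140625, -385.104736328125), (151.8867645263672, 156.1240692138672), 0.8765155076980591)
1805 ctr [ 0.559  -0.1324] yaw deg -3.3 len 0.1222 zmax 0.032 grip from bowl end [ 0.582  -0.1337] from handle end [ 0.5702 -0.133 ] mid handle z.22-.32 [ 0.6    -0.1344  0.0253]
1044 ctr [ 0.5968 -0.4055] yaw deg 41.9 len 0.0508 zmax 0.062 grip from bowl end [ 0.636  -0.3704] from handle end [ 0.5741 -0.4259] mid handle z.22-.32 [ 0.5968 -0.404   0.026 ]
379 ctr [ 0.6104 -0.0726] yaw deg 89.6 len 0.0375 zmax 0.01 grip from bowl end [ 0.6108 -0.0013] from handle end [ 0.6102 -0.0978] mid handle z.22-.32 [nan nan nan]
10485 ctr [ 0.5507 -0.5506] yaw deg 24.9 len 0.19 zmax 0.038 grip from bowl end [ 0.5299 -0.5602] from handle end [ 0.5807 -0.5367] mid handle z.22-.32 [ 0.5577 -0.5596  0.0265]
2468 ctr [ 0.4675 -0.3889] yaw deg 1.0 len 0.1419 zmax 0.041 grip from bowl end [ 0.4913 -0.3885] from handle end [ 0.4992 -0.3884] mid handle z.
[... 440 characters left out ...]
.4034 -0.3661] z [0.0086 0.011  0.0209]
0.46 200 y [-0.4006 -0.3685] z [0.009  0.0121 0.0215]
0.47 148 y [-0.3963 -0.3726] z [0.0117 0.0154 0.0231]
0.48 126 y [-0.3936 -0.3755] z [0.0151 0.0199 0.0256]
0.49 118 y [-0.3926 -0.3763] z [0.0197 0.0233 0.0286]
0.5 112 y [-0.3919 -0.3768] z [0.0228 0.0268 0.0313]
0.51 130 y [-0.3921 -0.3765] z [0.026  0.0295 0.0349]
0.52 133 y [-0.3921 -0.3763] z [0.0293 0.0328 0.0376]
0.53 139 y [-0.3927 -0.3759] z [0.0323 0.0352 0.0402]
0.54 144 y [-0.3924 -0.3765] z [0.0345 0.0375 0.0416]
0.55 29 y [-0.3886 -0.3786] z [0.0377 0.0402 0.042 ]
x ext [0.4096 0.5997]
[ 0.4368432  -0.22688436  0.28385892] [ 1.     0.013 -0.   ]
[12.64 -9.33 16.86] [12.64 -9.35 25.91]
```

Both spoons sit alike. The third is close to the shelf, so I'll check clearance, grip it near the bowl, set it down nearer and then regrip.

```bash
python3 - <<'E'
from h import *
Q=np.concatenate([np.load(f)["P"].reshape(-1,3) for f in("top0.npz","side0.npz","w1.npz","last.npz")]);Q=Q[~np.isnan(Q[:,0])]
for lo in np.arange(.05,.7,.05):
    k=Q[(Q[:,2]>lo)&(Q[:,2]<lo+.05)&(Q[:,0]>.55)&(Q[:,0]<.8)&(Q[:,1]<-.03)&(Q[:,1]>-.24)]
    print(round(lo,2),np.sort(k[:,0])[:3].round(3))
E
```

```text
0.05 [0.636 0.636 0.636]
0.1 [0.637 0.637 0.638]
0.15 []
0.2 []
0.25 [0.653 0.653 0.653]
0.3 [0.636 0.636 0.636]
0.35 []
0.4 []
0.45 [0.658 0.66  0.66 ]
0.5 [0.636 0.636 0.636]
0.55 [0.639 0.641 0.641]
0.6 [0.69  0.69  0.691]
0.65 []
```

The shelf's front is at x = 0.636, so a normal grasp would crowd the camera. I'll grip that spoon by its bowl's sides and slide it 6 cm towards the robot.

```bash
python3 -m jog '[[0,0,0.03,3,-3,4,100],[0,0,0.07,6,-6,8,100],[0,0,0.07,8.7,-9.55,12,100],[0,0,0.07,8.7,-9.55,17,100],[0,0,0.07,8.7,-9.55,20,100],[0,0,0.07,8.7,-9.55,23,100],[0,0,0.07,8.7,-9.55,25,100],[0,0,0.07,8.7,-9.55,25.9,100],[0,0,0.07,8.7,-9.55,25.9,100],[0,0,0.07,8.7,-9.55,25.9,255],[0,0,0.07,8.7,-9.55,25.9,255],[0,0,0.07,8.7,-9.55,25.9,255],[0,0,0.07,8.7,-9.55,25.9,255],[0,0,0.07,8.7,-9.55,25.9,255]]' 10; python3 -m jog '[[0,0,0,-0.5,0,0,255],[0,0,0,-1.2,0,0,255],[0,0,0,-2,0,0,255],[0,0,0,-2.8,0,0,255],[0,0,0,-3.6,0,0,255],[0,0,0,-4.4,0,0,255],[0,0,0,-5.2,0,0,255],[0,0,0,-6,0,0,255],[0,0,0,-6,0,0,255]]'; python3 -m jog '[[0,0,0,0,0,0,200],[0,0,0,0,0,0,120],[0,0,0,0,0,0,100],[0,0,0,0,0,0,100],[0,0,0,0,0,-2,100],[0,0,0,0,0,-5,100],[0,0,0,0,0,-10,120],[0,0,0,-1,0,-15,150],[0,0,0,-3,2,-20,170],[0,0,0,-4,4,-24,170],[0,0,0,-4,4,-24,170],[0,0,0,-4,4,-24,170],[0,0,0,-4,4,-24,170]]';  python3 -W ignore -c "
from prof import *
from sp import spoons
im,P=spoons('w14.png')
o=get_obs();print(o['tcp_pos'],rot(o['tcp_rot']).as_matrix().round(3)[0])"
```

```text
time_s: 78.3
tcp_pos: [0.5237, -0.1301, 0.0252]
tcp_rot: [0.001, 1.0, -0.029, 0.001]
contact_force: [-1.6, -1.4, 7.3]
opening: 0.371
grasp_force: 10.0
time_s: 79.2
tcp_pos: [0.4633, -0.126, 0.0251]
tcp_rot: [0.0, 1.0, -0.028, 0.001]
contact_force: [0.5, 0.1, 9.5]
opening: 0.369
grasp_force: 10.0
time_s: 80.5
tcp_pos: [0.4201, -0.1633, 0.2632]
tcp_rot: [-0.0, 1.0, -0.028, -0.001]
contact_force: [-0.1, 0.7, -0.2]
opening: 0.338
grasp_force: 0.0
rack ((481.9690246582031, -384.88726806640625), (153.23751831054688, 155.99945068359375), 0.5856595635414124)
478 ctr [ 0.557  -0.5164] yaw deg 24.4 len 0.0627 zmax 0.021 grip from bowl end [ 0.6013 -0.4963] from handle end [ 0.5364 -0.5258] mid handle z.22-.32 [ 0.5722 -0.5078  0.021 ]
2024 ctr [ 0.5075 -0.1276] yaw deg -3.8 len 0.1416 zmax 0.035 grip from bowl end [ 0.5199 -0.1284] from handle end [ 0.5275 -0.1289] mid handle z.22-.32 [ 0.546  -0.1297  0.0263]
3011 ctr [ 0.4689 -0.4384] yaw deg 1.8 len 0.1387 zmax 0.041 grip from bowl end [ 0.4954 -0.4376] from handle end [ 0.5001 -0.4374] mid handle z.22-.32 [ 0.4875 -0.4352  0.0251]
3026 ctr [ 0.4685 -0.3898] yaw deg 0.9 len 0.1377 zmax 0.04 grip from bowl end [ 0.4953 -0.3894] from handle end [ 0.499  -0.3893] mid handle z.22-.32 [ 0.4822 -0.3879  0.0247]
[ 0.4201926  -0.16265421  0.26294053] [ 0.998 -0.056 -0.002]
```

```bash
python3 -c "
from h import *
print(delta([.517,-.1282,.12]),delta([.517,-.1282,.0255]))"
```

```text
[ 9.5  -3.96 14.28] [ 9.52 -3.95 23.73]
```

```bash
python3 -m jog '[[0,0,0.01,4,-2,4,170],[0,0,0.01,8,-3.9,8,170],[0,0,0.01,9.5,-3.95,12,170],[0,0,0.01,9.5,-3.95,16,170],[0,0,0.01,9.5,-3.95,19.5,170],[0,0,0.01,9.5,-3.95,22,170],[0,0,0.01,9.5,-3.95,23.7,170],[0,0,0.01,9.5,-3.95,23.7,170],[0,0,0.01,9.5,-3.95,23.7,170],[0,0,0.01,9.5,-3.95,23.7,255],[0,0,0.01,9.5,-3.95,23.7,255],[0,0,0.01,9.5,-3.95,23.7,255],[0,0,0.01,9.5,-3.95,23.7,255],[0,0,0.01,9.5,-3.95,23.7,255]]' 45; python3 -m jog '[[0,0,0,0,0,-2,255],[0,0,0,0,0,-5,255],[0,0,0,0,0,-9,255],[0,0,0,0,0,-11,255],[0,0,0,0,0,-11,255],[0,0,0,0,0,-11,255]]'; python3 -c "
from prof import *
inhand();print(delta([.490,-.335,.137]),delta([.490,-.335,.075]))"
```

```text
time_s: 81.95
tcp_pos: [0.5189, -0.1303, 0.028]
tcp_rot: [0.0, 0.999, -0.034, 0.001]
contact_force: [1.7, -0.8, 3.1]
opening: 0.138
grasp_force: 45.0
time_s: 82.55
tcp_pos: [0.5176, -0.1303, 0.137]
tcp_rot: [0.0, 0.999, -0.034, -0.0]
contact_force: [-0.4, 0.2, -1.1]
opening: 0.138
grasp_force: 45.0
handle n 2561 end x 57.1 slope deg 14.6 z at TCP x=0 8.5 yaw 0.4
[ 0.5176 -0.1303  0.137 ]
[-1.31 20.62 -0.07] [-1.3  20.62  6.13]
```

```bash
python3 -m jog '[[0,0,-0.03,-0.3,5,0,255],[0,0,-0.06,-0.6,10,0,255],[0,0,-0.084,-0.9,15,0,255],[0,0,-0.084,-1.25,19,0,255],[0,0,-0.084,-1.25,20.6,0,255],[0,0,-0.084,-1.25,20.6,2,255],[0,0,-0.084,-1.25,20.6,4,255],[0,0,-0.084,-1.25,20.6,6.1,255],[0,0,-0.084,-1.25,20.6,6.1,255],[0,0,-0.084,-1.25,20.6,6.1,255],[0,0,-0.084,-1.25,20.6,6.1,255]]'; python3 -c "
from prof import *
inhand();print(delta([.4905,-.335,.040]))"
```

```text
time_s: 83.7
tcp_pos: [0.4925, -0.3337, 0.0768]
tcp_rot: [-0.0, 1.0, 0.009, 0.0]
contact_force: [-0.1, -0.2, -0.2]
opening: 0.136
grasp_force: 45.0
handle n 2572 end x 57.2 slope deg 14.8 z at TCP x=0 8.7 yaw 0.2
[ 0.4925 -0.3337  0.0768]
[-0.22  0.08  3.71]
```

```bash
python3 -m jog '[[0,0,0,-0.2,0.1,1.2,255],[0,0,0,-0.2,0.1,2.4,255],[0,0,0,-0.2,0.1,3.2,255],[0,0,0,-0.2,0.1,3.7,255],[0,0,0,-0.2,0.1,3.7,255],[0,0,0,-0.2,0.1,3.7,255]]'; python3 -m jog '[[0,0,0,0,0,0.3,255],[0,0,0,0,0,0.45,255],[0,0,0,0,0,0.45,255]]'; python3 -c "
from prof import *
prof(-.335,.02)"
```

```text
time_s: 84.35
tcp_pos: [0.4895, -0.3354, 0.0392]
tcp_rot: [-0.0, 1.0, 0.008, -0.0]
contact_force: [-0.1, 0.9, 2.2]
opening: 0.137
grasp_force: 45.0
time_s: 84.65
tcp_pos: [0.4901, -0.3356, 0.0363]
tcp_rot: [0.001, 1.0, 0.008, 0.0]
contact_force: [-4.3, 2.5, 13.5]
opening: 0.135
grasp_force: 45.0
0.43 394 y [-0.3482 -0.3238] z [0.0177 0.0189 0.0205]
0.44 598 y [-0.3474 -0.3244] z [0.0165 0.0179 0.0198]
0.45 184 y [-0.3438 -0.3275] z [0.0163 0.017  0.0183]
0.47 118 y [-0.3411 -0.3295] z [0.0191 0.0204 0.0223]
0.48 364 y [-0.3437 -0.3266] z [0.021  0.0231 0.0701]
0.49 432 y [-0.3437 -0.3264] z [0.0232 0.0254 0.0738]
0.5 1759 y [-0.3531 -0.3169] z [0.0245 0.0332 0.059 ]
0.51 565 y [-0.3421 -0.3272] z [0.0271 0.0295 0.0344]
0.52 649 y [-0.3422 -0.3268] z [0.0291 0.0312 0.036 ]
0.53 505 y [-0.3424 -0.3263] z [0.0305 0.0339 0.0372]
0.54 654 y [-0.3421 -0.3263] z [0.0321 0.0342 0.0376]
0.55 163 y [-0.3396 -0.329 ] z [0.0334 0.0356 0.0373]
x ext [0.4293 0.5478]
```

The bowl is still about 7 mm high, caught on a pocket wall. Lift, shift −x 3 mm, retry.

```bash
python3 -m jog '[[0,0,0,0,0,-0.7,255],[0,0,0,0,0,-1.3,255],[0,0,0,-0.3,0,-1.3,255],[0,0,0,-0.3,0,-1.3,255],[0,0,0,-0.3,0,-1.3,255]]'; python3 -c "
from prof import *
inhand();prof(-.335,.02)"; python3 -m jog '[[0,0,0,0,0,0.4,255],[0,0,0,0,0,0.8,255],[0,0,0,0,0,1,255],[0,0,0,0,0,1,255]]'; python3 -c "
from prof import *
prof(-.335,.02)" | head -4
```

```text
time_s: 85.2
tcp_pos: [0.4862, -0.3356, 0.0473]
tcp_rot: [-0.0, 1.0, 0.008, -0.0]
contact_force: [0.8, -0.1, 0.4]
opening: 0.14
grasp_force: 45.0
handle n 2616 end x 57.5 slope deg 11.8 z at TCP x=0 8.3 yaw 0.1
[ 0.4862 -0.3356  0.0473]
0.42 266 y [-0.348  -0.3234] z [0.024  0.0253 0.0271]
0.43 587 y [-0.3479 -0.3239] z [0.0235 0.0249 0.0265]
0.44 325 y [-0.3458 -0.3269] z [0.0232 0.0242 0.0257]
0.47 255 y [-0.3412 -0.3291] z [0.0277 0.0301 0.0326]
0.48 321 y [-0.341  -0.3289] z [0.0319 0.0339 0.0397]
0.49 380 y [-0.3409 -0.3285] z [0.0346 0.0369 0.0427]
0.5 1763 y [-0.3532 -0.3168] z [0.0359 0.0446 0.0683]
0.51 582 y [-0.342  -0.3268] z [0.0402 0.0429 0.0479]
0.52 677 y [-0.3421 -0.3264] z [0.043  0.0455 0.0503]
0.53 776 y [-0.3422 -0.326 ] z [0.0452 0.0476 0.0519]
0.54 556 y [-0.3407 -0.3274] z [0.0472 0.0499 0.0524]
x ext [0.4212 0.5432]
time_s: 85.7
tcp_pos: [0.4874, -0.3355, 0.0378]
tcp_rot: [0.0, 1.0, 0.009, 0.001]
contact_force: [1.5, -0.3, 3.9]
opening: 0.139
grasp_force: 45.0
0.43 604 y [-0.3477 -0.3241] z [0.0181 0.0195 0.0211]
0.44 531 y [-0.3468 -0.3247] z [0.017  0.0183 0.0202]
0.45 44 y [-0.3436 -0.3278] z [0.0172 0.0181 0.0191]
0.47 199 y [-0.3411 -0.3293] z [0.0203 0.022  0.0243]
```

```bash
python3 -m jog '[[0,0.05,0,0.1,0,-0.8,255],[0,0.1,0,0.1,0,-1,255],[0,0.1,0,0.1,0,-1,255],[0,0.1,0,0.1,0,-0.6,255],[0,0.1,0,0.1,0,-0.2,255],[0,0.1,0,0.1,0,0,255],[0,0.1,0,0.1,0,0,255]]'; python3 -c "
from prof import *
prof(-.335,.02)"; python3 -m jog '[[0,0,0,0,0,0.2,255],[0,0,0,0,0,0.3,255],[0,0,0,0,0,0.3,255]]'; python3 -c "
from prof import *
prof(-.335,.02)" | head -4
```

```text
time_s: 86.45
tcp_pos: [0.4882, -0.3353, 0.0374]
tcp_rot: [-0.001, 0.999, 0.009, 0.05]
contact_force: [0.8, -0.3, 4.0]
opening: 0.135
grasp_force: 45.0
0.43 163 y [-0.3471 -0.3242] z [0.0176 0.0187 0.0202]
0.44 687 y [-0.347  -0.3242] z [0.0169 0.0184 0.0202]
0.45 325 y [-0.3445 -0.327 ] z [0.0163 0.0175 0.019 ]
0.47 95 y [-0.3407 -0.3291] z [0.0202 0.0218 0.0238]
0.48 415 y [-0.3436 -0.3263] z [0.0222 0.0244 0.0708]
0.49 413 y [-0.3407 -0.3284] z [0.0245 0.0262 0.0332]
0.5 1799 y [-0.3531 -0.3169] z [0.0263 0.0347 0.0607]
0.51 592 y [-0.3417 -0.3268] z [0.0286 0.0309 0.0358]
0.52 666 y [-0.3417 -0.3263] z [0.0306 0.0327 0.0374]
0.53 732 y [-0.3417 -0.3258] z [0.0322 0.0344 0.0386]
0.54 695 y [-0.3413 -0.3258] z [0.0335 0.0357 0.039 ]
0.55 98 y [-0.3381 -0.3293] z [0.0353 0.0376 0.039 ]
x ext [0.433  0.5464]
time_s: 86.8
tcp_pos: [0.4885, -0.3355, 0.0361]
tcp_rot: [0.0, 0.999, 0.009, 0.05]
contact_force: [-4.7, 1.8, 16.3]
opening: 0.137
grasp_force: 45.0
0.43 97 y [-0.345  -0.3251] z [0.0173 0.0182 0.0192]
0.44 701 y [-0.3474 -0.3244] z [0.0164 0.0178 0.0198]
0.45 376 y [-0.3456 -0.3268] z [0.0159 0.0169 0.0184]
0.47 76 y [-0.3407 -0.329 ] z [0.0196 0.0208 0.0233]
```

```bash
python3 -m jog '[[0,0,0,0,0,-0.3,255],[0,0,0,0,0,-0.3,215],[0,0,0,0,0,-0.3,180],[0,0,0,0,0,-0.3,180],[0,0,0,0,0,-1,180],[0,-0.05,0,0,0,-3,180],[0,-0.1,0,0,0,-7,180],[0,-0.1,0,-2,-3,-13,180],[0,-0.1,0,-4,-6,-18,180],[0,-0.1,0,-5,-8,-23,170],[0,-0.1,0,-5,-8,-24,170],[0,-0.1,0,-5,-8,-24,170],[0,-0.1,0,-5,-8,-24,170]]'; python3 -W ignore -c "
from prof import *
from sp import spoons
im,P=spoons('w15.png');prof(-.335,.022,P,im)
o=get_obs();print(o['tcp_pos'],rot(o['tcp_rot']).as_matrix().round(3)[0])
hsv=cv2.cvtColor(im,cv2.COLOR_RGB2HSV);X,Y,Z=P[...,0],P[...,1],P[...,2]
w=(hsv[...,1]>70)&(hsv[...,0]>5)&(hsv[...,0]<28)&(Z>.014)&(Z<.027)&(X>.395)&(X<.485)&(Y>-.375)&(Y<-.3)
print('walls y',np.histogram(Y[w],np.arange(-.372,-.3,.003)),'x',np.histogram(X[w&(abs(Y+.335)<.014)],np.arange(.4,.49,.003)))
cv2.imwrite('pics/f1.png',cv2.resize(im[60:220,340:560],None,fx=3.5,fy=3.5)[...,::-1])"
```

```text
time_s: 88.15
tcp_pos: [0.4128, -0.2574, 0.2695]
tcp_rot: [0.002, 1.0, 0.008, 0.0]
contact_force: [-0.0, -0.8, 0.3]
opening: 0.336
grasp_force: 0.0
rack ((482.1357727050781, -385.56201171875), (153.09666442871094, 155.56344604492188), 0.4984205663204193)
541 ctr [ 0.587 -0.414] yaw deg 86.1 len 0.052 zmax 0.057 grip from bowl end [ 0.5904 -0.3649] from handle end [ 0.5848 -0.4466] mid handle z.22-.32 [ 0.5871 -0.4106  0.0257]
10177 ctr [ 0.5387 -0.5559] yaw deg 26.3 len 0.1697 zmax 0.038 grip from bowl end [ 0.5294 -0.5605] from handle end [ 0.5614 -0.5447] mid handle z.22-.32 [ 0.5469 -0.5646  0.0265]
2897 ctr [ 0.4638 -0.3377] yaw deg 1.6 len 0.1478 zmax 0.037 grip from bowl end [ 0.4843 -0.3372] from handle end [ 0.4981 -0.3368] mid handle z.22-.32 [ 0.4572 -0.3376  0.0255]
2820 ctr [ 0.4685 -0.3885] yaw deg 0.8 len 0.1381 zmax 0.04 grip from bowl end [ 0.495  -0.3881] from handle end [ 0.4991 -0.3881] mid handle z.22-.32 [ 0.4833 -0.3883  0.0249]
2801 ctr [ 0.4689 -0.4373] yaw deg 1.2 len 0.1384 zmax 0.041 grip from bowl end [ 0.4956 -0.4367] from handle end [ 0.5001 -0.4366] mid
[... 983 characters left out ...]
,  10,   3,   0,   0,   0,   0,
         0,   0,   0,  11,  11,  22, 132,  82,   0,   0,   0]), array([-0.372, -0.369, -0.366, -0.363, -0.36 , -0.357, -0.354, -0.351,
       -0.348, -0.345, -0.342, -0.339, -0.336, -0.333, -0.33 , -0.327,
       -0.324, -0.321, -0.318, -0.315, -0.312, -0.309, -0.306, -0.303,
       -0.3  ])) x (array([ 0,  0,  0,  0,  0,  0,  0,  0,  0,  0,  0,  0,  0,  0,  0,  0,  0,
        0,  0,  0,  0,  0,  0,  0,  4, 13,  0,  0,  0]), array([0.4  , 0.403, 0.406, 0.409, 0.412, 0.415, 0.418, 0.421, 0.424,
       0.427, 0.43 , 0.433, 0.436, 0.439, 0.442, 0.445, 0.448, 0.451,
       0.454, 0.457, 0.46 , 0.463, 0.466, 0.469, 0.472, 0.475, 0.478,
       0.481, 0.484, 0.487]))
```

The bowl's tip is resting on the −x wall (rim at 31 mm there). Regrip, lift, tip the bowl down 5°, move 4.5 mm +x and lower again.

```bash
python3 -c "
from h import *
print(delta([.492,-.3343,.12]),delta([.492,-.3343,.0335]))"
```

```text
[ 7.85  7.79 14.84] [ 7.86  7.78 23.49]
```

```bash
python3 -m jog '[[0,0,0,3,3,3,180],[0,0,0,6,6,7,180],[0,0,0,7.85,7.8,11,180],[0,0,0,7.85,7.8,15,180],[0,0,0,7.85,7.8,15,180],[0,0,0,7.85,7.8,18,180],[0,0,0,7.85,7.8,21,180],[0,0,0,7.85,7.8,23.4,180],[0,0,0,7.85,7.8,23.4,180],[0,0,0,7.85,7.8,23.4,180],[0,0,0,7.85,7.8,23.4,255],[0,0,0,7.85,7.8,23.4,255],[0,0,0,7.85,7.8,23.4,255],[0,0,0,7.85,7.8,23.4,255],[0,0,0,7.85,7.8,23.4,255]]' 45; python3 -m jog '[[0,0,0,0,0,-0.6,255],[0,0,0,0,0,-1.4,255],[0,0.05,0,0.25,0,-1.4,255],[0,0.1,0,0.45,0,-1.4,255],[0,0.1,0,0.45,0,-1.4,255],[0,0.1,0,0.45,0,-1.4,255]]'; python3 -c "
from prof import *
inhand();prof(-.335,.022);print(delta([.4965,-.3345,.038]))"
```

```text
time_s: 89.7
tcp_pos: [0.4937, -0.3341, 0.036]
tcp_rot: [0.001, 1.0, 0.008, 0.001]
contact_force: [0.6, 0.4, 6.6]
opening: 0.141
grasp_force: 45.0
time_s: 90.3
tcp_pos: [0.4968, -0.3337, 0.0488]
tcp_rot: [-0.0, 0.999, 0.008, 0.049]
contact_force: [-0.0, 0.6, -0.6]
opening: 0.134
grasp_force: 45.0
handle n 2309 end x 53.6 slope deg 7.4 z at TCP x=0 7.4 yaw -0.4
[ 0.4968 -0.3337  0.0488]
0.44 467 y [-0.346  -0.3217] z [0.0241 0.0253 0.027 ]
0.45 552 y [-0.3452 -0.3222] z [0.024  0.0252 0.027 ]
0.46 161 y [-0.3416 -0.3256] z [0.0242 0.0254 0.0267]
0.48 109 y [-0.3388 -0.3276] z [0.0321 0.0336 0.0365]
0.49 354 y [-0.339 -0.327] z [0.0341 0.0362 0.0409]
0.5 403 y [-0.3391 -0.3266] z [0.0371 0.0394 0.0451]
0.51 1806 y [-0.3535 -0.3149] z [0.0389 0.0474 0.0689]
0.52 622 y [-0.34   -0.3247] z [0.0431 0.0458 0.0509]
0.53 714 y [-0.3401 -0.3239] z [0.0457 0.0484 0.053 ]
0.54 749 y [-0.3398 -0.3238] z [0.048  0.0507 0.0545]
0.55 305 y [-0.3376 -0.326 ] z [0.0503 0.0529 0.055 ]
x ext [0.4383 0.5501]
[-0.22  0.11  1.07]
```

```bash
python3 -m jog '[[0,0,0,-0.2,0.05,0.4,255],[0,0,0,-0.25,0.05,0.8,255],[0,0,0,-0.3,0.05,1.05,255],[0,0,0,-0.3,0.05,1.05,255]]'; python3 -c "
from prof import *
prof(-.335,.022)" | head -4; python3 -m jog '[[0,0,0,0,0,0.2,255],[0,0,0,0,0,0.35,255],[0,0,0,0,0,0.35,255]]'; python3 -c "
from prof import *
prof(-.335,.022)"
```

```text
time_s: 90.8
tcp_pos: [0.4954, -0.3336, 0.0373]
tcp_rot: [-0.001, 0.999, 0.009, 0.05]
contact_force: [0.6, -0.3, -1.2]
opening: 0.136
grasp_force: 45.0
0.44 579 y [-0.3459 -0.3219] z [0.0124 0.0137 0.0155]
0.45 529 y [-0.3449 -0.3228] z [0.0123 0.0136 0.0152]
0.46 72 y [-0.3415 -0.3257] z [0.0128 0.0137 0.0153]
0.48 199 y [-0.3419 -0.3246] z [0.0207 0.0228 0.0703]
time_s: 91.15
tcp_pos: [0.4955, -0.3338, 0.0341]
tcp_rot: [-0.001, 0.999, 0.008, 0.05]
contact_force: [0.2, 0.5, 0.5]
opening: 0.139
grasp_force: 45.0
0.44 579 y [-0.3461 -0.3219] z [0.0093 0.0105 0.0122]
0.45 519 y [-0.345 -0.323] z [0.0092 0.0104 0.0121]
0.46 76 y [-0.3416 -0.3259] z [0.0096 0.0107 0.0121]
0.48 208 y [-0.3421 -0.3248] z [0.0175 0.0197 0.0683]
0.49 450 y [-0.342  -0.3247] z [0.0198 0.0226 0.0722]
0.5 524 y [-0.3424 -0.3231] z [0.0229 0.0258 0.0628]
0.51 1807 y [-0.3537 -0.315 ] z [0.0238 0.0326 0.0526]
0.52 636 y [-0.3402 -0.3249] z [0.0289 0.0315 0.0366]
0.53 670 y [-0.3402 -0.3245] z [0.0317 0.0341 0.0386]
0.54 721 y [-0.3399 -0.3243] z [0.0338 0.0363 0.04  ]
0.55 191 y [-0.3371 -0.3268] z [0.0361 0.0387 0.0403]
x ext [0.4365 0.5483]
```

Seated with no force (bowl floor at 10.5 mm, like the others). Releasing and moving clear for a final look.

```bash
python3 -m jog '[[0,0,0,0,0,0,215],[0,0,0,0,0,0,180],[0,0,0,0,0,0,180],[0,0,0,0,0,-1,180],[0,-0.05,0,0,0,-3,180],[0,-0.1,0,0,0,-7,180],[0,-0.1,0,-2,-3,-13,180],[0,-0.1,0,-4,-6,-18,180],[0,-0.1,0,-5,-8,-23,170],[0,-0.1,0,-5,-8,-24,170],[0,-0.1,0,-5,-8,-24,170],[0,-0.1,0,-5,-8,-24,170]]'; python3 -W ignore - <<'E'
from prof import *
from sp import spoons
im,P=spoons('w16.png');prof(-.335,.022,P,im)
a,Pt,_,_=shot("top");b,Ps,_,_=shot("side")
v=np.hstack([cv2.resize(a[120:290,190:440],(400,272)),cv2.resize(b[110:300,190:450],(372,272))])
w=cv2.resize(im[30:250,:],(772,265));save("final.png",np.vstack([v,w]))
for n,Q,I in(("top",Pt,a),("side",Ps,b)):
    Z=Q[...,2];m=(I[...,2]>90)&(I[...,0]<60)&(Z>.147)&(Z<.16)&(Q[...,1]>.05)&(Q[...,1]<.25)&(Q[...,0]>.5)&(Q[...,0]<.75)
    if m.any(): print(n,"front top x",np.percentile(Q[m][:,0],[2,50,98]).round(4),m.sum())
    g=(Z>.149)&(Z<.165)&(abs(Q[...,0]-.487)<.025)&(abs(Q[...,1]-.048)<.025)
    if g.any(): print(n,"paddle top",Q[g].mean(0).round(4),g.sum())
E
```

```text
time_s: 92.4
tcp_pos: [0.4206, -0.2557, 0.2694]
tcp_rot: [0.002, 1.0, 0.008, 0.0]
contact_force: [-0.3, -0.6, -0.3]
opening: 0.337
grasp_force: 0.0
rack ((482.60247802734375, -385.4517822265625), (152.05784606933594, 155.6468505859375), 0.5499710440635681)
751 ctr [ 0.5897 -0.4099] yaw deg 71.4 len 0.0525 zmax 0.059 grip from bowl end [ 0.6055 -0.3629] from handle end [ 0.5795 -0.4401] mid handle z.22-.32 [ 0.5902 -0.4074  0.026 ]
10727 ctr [ 0.5439 -0.5549] yaw deg 24.9 len 0.1767 zmax 0.038 grip from bowl end [ 0.53   -0.5613] from handle end [ 0.5687 -0.5433] mid handle z.22-.32 [ 0.552  -0.5639  0.0265]
2747 ctr [ 0.4682 -0.3363] yaw deg 1.4 len 0.1389 zmax 0.041 grip from bowl end [ 0.4945 -0.3356] from handle end [ 0.4994 -0.3355] mid handle z.22-.32 [ 0.4859 -0.3358  0.0251]
2776 ctr [ 0.4685 -0.3884] yaw deg 0.8 len 0.1381 zmax 0.041 grip from bowl end [ 0.4952 -0.3881] from handle end [ 0.4993 -0.388 ] mid handle z.22-.32 [ 0.4838 -0.3876  0.0249]
2733 ctr [ 0.4685 -0.4373] yaw deg 1.1 len 0.1382 zmax 0.04 grip from bowl end [ 0.4959 -0.4368] from handle end [ 0.5001 -0.4367
[... 347 characters left out ...]
z [0.0094 0.0118 0.022 ]
0.47 171 y [-0.3451 -0.3217] z [0.0116 0.0152 0.0227]
0.48 136 y [-0.3421 -0.3242] z [0.0157 0.0197 0.0259]
0.49 130 y [-0.3405 -0.3251] z [0.0199 0.0228 0.0286]
0.5 127 y [-0.3402 -0.3252] z [0.0231 0.0264 0.0314]
0.51 133 y [-0.3398 -0.3248] z [0.0259 0.0291 0.0345]
0.52 150 y [-0.3399 -0.3246] z [0.0295 0.0322 0.0378]
0.53 158 y [-0.3406 -0.3243] z [0.0322 0.035  0.0402]
0.54 153 y [-0.3401 -0.325 ] z [0.0348 0.0379 0.0417]
0.55 40 y [-0.3367 -0.3277] z [0.0373 0.04   0.0421]
x ext [0.41   0.5475]
top front top x [0.6761 0.6803 0.6846] 150
top paddle top [0.4836 0.0464 0.1528] 46
side front top x [0.6765 0.6802 0.6864] 148
side paddle top [0.4843 0.047  0.1538] 49
```

View pics/final.png

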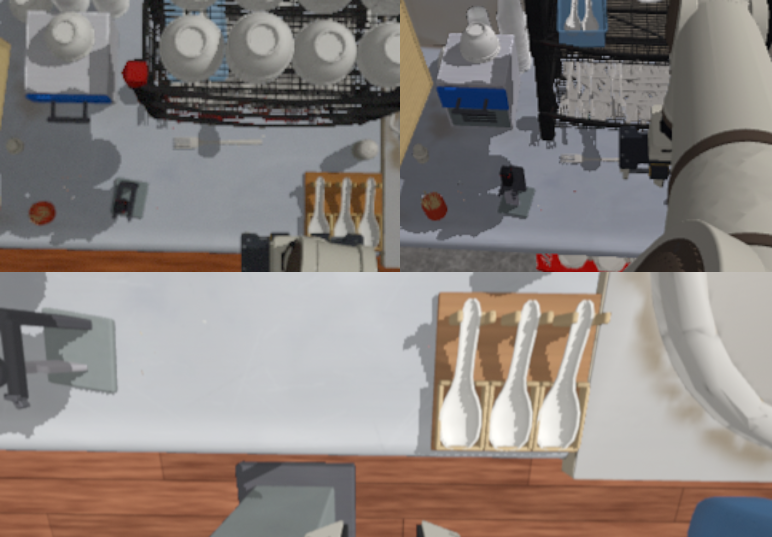

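The final view shows all three spoons seated (465,375), (515,375) and (565,375), the drawer front flush with the cabinet (70,98), and the paddle hanging in its stand (125,198). The fork, jar, shaker and spout are in place.

```bash
python3 -c "
from cell import finish_job
print(finish_job())"
```

```text
the job is handed in; nothing more can be done
None
```

The job is handed in after 92 s of robot time: nuts stirred, paddle hung in its stand, drawer pushed home slowly to its stop, and all three spoons seated. The first stirring laps ran off-centre because the paddle tilted in the grip, so I re-hung and regripped it and stirred four full laps more. I last saw all five nuts in the pan before those laps, not after.

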